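# Clip the hold-down board into the gift chest

### The arm

A 6-joint arm with a two-finger parallel gripper is mounted at the origin on the work surface; the furniture and walls round the work are solid. World frame = base frame: x ahead of the robot, y to its left, z up, the work surface at z = 0. Lengths are in m, angles in rad, forces in N, time in s.
With the tool pointing down it reaches from about 0.35 to 1 m from the base axis. Payload 7.1 kg.
Tool frame: the origin (TCP) lies on the centre line of the jaws, within the pads' length; the fingertips stand 11 mm ahead of it and the grasp point (between the pads) lies 8 mm behind it; z points along the fingers, y is the line along which they close (so a half turn about z gives the same grasp; the last joint's range is limited). The gripper opens to 85 mm and grips with 20 to 120 N. Pads are 22 mm wide; open, the fingers measure 114 mm over their backs; the gripper's body (76 mm by 85 mm) begins 54 mm behind the grasp point. The pads swing forward as they close: fully open they stand 13 mm farther back than shut.
Start: joints at [-1.365, 0.423, 1.63, -0, 1.089, -0.019], TCP at [0.139, -0.609, 0.206] pointing down, gripper open.
Joint ranges: [-3, 3], [-0.9, 2.11], [0.09, 2.58], [-1.31, 4.45], [0.11, 2.69], [-2.54, 2.54]. Speed limits (rad/s): [2.39, 2.39, 3.01, 3.14, 3.14, 3.14].

### API

Orientations are given as a unit quaternion [w, x, y, z].
In Python, from workcell import env gives the robot as it stands.
- The arm moves only by the tool apply_moves, never from a script. Its argument "steps" is a list of rows, each an object with "dp": the shift along the tool's x, y, z in units of 40 mm (1.0 is 40 mm), a list of three; "rotation": the turn, a rotation vector about the tool's x, y, z in units of 4 degrees (1.0 is 4 degrees), a list of three; "jaw": the opening, from 0 (shut) to 1 (fully open). In form: [{"dp": [tx, ty, tz], "rotation": [rx, ry, rz], "jaw": jaw}, ...]. A call has 1 to 10 rows; each row shifts and turns the commanded pose from where the row before left it, along the tool's axes as they then stand; what a row does not reach is not made up. A row lasts 1/12 s, in which the tool goes at most 41.7 mm and 7.16 degrees, less where a joint would pass 70% of its speed; a pose out of reach is approached as far as the arm can. A call with a number of a shift or a turn outside -1 to 1 is refused whole. A call with a gripper value outside its range is refused whole. The fingers move at their own pace and stop on an object; "grip_force" is the grip in N (left out, the last holds). Time passes only in rows, so rows that do not move let the fingers close. It gives the time, the measured TCP pose, the force, the opening and the grip force at its end, in the units of the state.
- env.get_state(): the state, without advancing time (a new reading comes with each control period).
- env.read_camera(name): name is "scene" or "top"; returns a dict with "frame" (480x640x3 uint8, red, green, blue), "fx", "fy", "cx", "cy" (pixels), "pose" (4x4, takes a point from camera to world coordinates). Camera axes: x right, y up, looking along -z (the intrinsics and any distortion apply to the point x, -y, -z); pixel columns grow to the right and rows downward; lengths in m; the calibration is good to about 2 mm. A picture is of the moment at which its call begins. There is no depth.
- env.hand_in(): hands the job in; it is judged then, once.
The state is a dict: "time_s": time; "joint_pos": joint angles; "qvel": joint speeds; "joint_efforts": joint torques, N m; "eef_pos": TCP position; "ee_rot": TCP orientation; "wrist_force": force on the tool from outside, world axes, zero at the start; "wrist_torque": the same for the moment, N m; "gripper_width": finger opening in m; "gripper_force": force on a finger pad.
Only numpy, scipy, OpenCV 4.12 (cv2) and the standard library are available. Lean on these libraries where they do the work, as an engineer would, in place of code of your own. Each camera call takes 0.05 s, during which the arm holds its last target. There are 200 camera calls.

### The job

Get the cutlery gift chest ready for the customer: take the hold-down board out of the dowel rack, lay it flat on the table with its handle up and let go, then take it again by the brass handle, set it into the open chest (do not drop it in) and press it down past the ball catches until it sits fully home and level on its rests. Then fold the chest lid completely shut. Leave the bowl, pepper mill and lantern where they stand.

Things in the scene. Friction and masses are not known exactly. Their poses are not given: they have to be found in the camera images.
- board: Loose wooden board, 146 (x) x 226 (y) x 6 mm, 0.25 kg, felt below; origin: centre of the felt underside, z out of the top face. Brass bow handle in the middle of the top: bar 12 mm wide (x), 74 mm long (y), from z = 15 to 24 mm. Starts upright in the rack on its -x long edge, leaning 3 degrees, handle towards the robot. Fits the chest either way round (half turn)
- rack: Fixed light-wood dowel rack, 80 x 140 x 78 mm; origin: centre of its underside; the slot runs along its y axis, between dowels at y = +-60 mm that stand 60 mm above two rails (top of the rails at z = 18 mm); z up
- chest: Fixed dark-wood chest, 170 x 250 mm, origin under it; x from the robot's side to the hinge side, z up. Rim 85 mm high, walls 9 mm; opening x = -71 to 81 mm, y = -116 to 116 mm; cutlery lies inside, below the rests. Shut, the lid's top is 110 mm high. A drawer knob juts from the front to x = -95 mm
- chest_seat (a point): Where the board's origin must come: centre of the opening, level with the two rest strips, 71.5 mm above the table; axes as the chest's. Four sprung brass balls in the front and back walls (y = +-70 mm, 8 mm above the rests) stand 4 mm out and hold the board about 12 mm too high until it is pressed past them (about 15 N in all), then hold it down by its top edges
- chest_hinge (a point): Middle of the lid's hinge line, at the chest's back rim, 85 mm above the table; the hinge runs along the chest's y axis
- chest_lid (a joint): Lid angle in rad: 0 shut, 1.75 fully open (leaning back past upright). The hinge is stiff (0.6 Nm): the lid stays where it is left
- lid_front (a point): Middle of the lid's front edge, on its outer (top) face, 172 mm from the hinge along the lid; lid 250 mm wide, 25 mm thick; the outer face looks up when shut, away from the robot when open
- bowl: Bystander: white bowl with gold rim, 155 mm across, 75 mm high; origin under its centre
- pepper_mill: Bystander: brown wooden pepper mill, 56 mm across, 163 mm high; origin under its centre
- lamp: Bystander: copper wire candle lantern, 115 mm across, 222 mm high; origin under its centre

How it is judged:
On the way, in this order (a step that is already met when the one before it is completed fails the run):
1. the board lies flat on the table, handle up, let go (height (world z) of board below 0.008 m and angle between board's own z axis and vertical below 0.08 rad and contact force between the fingers and board below 0.3 N), for 0.2 s.
2. the board sits level on its rests in the chest, pressed past the catches, handle up, while the lid is still open (z of board in the frame of chest_seat below 0.003 m and horizontal distance between board and chest_seat below 0.01 m and angle between board's own z axis and vertical below 0.035 rad and value of joint chest_lid above 1 rad), for 0.2 s.
At the end, for the whole second after the job is handed in: The board lies in the chest at rest, handle up, its underside within 3 mm of the rests and within 10 mm of the centre, level to 2 degrees; the lid is shut to within 0.06 rad (z of board in the frame of chest_seat below 0.003 m and horizontal distance between board and chest_seat below 0.01 m and angle between board's own z axis and vertical below 0.035 rad and value of joint chest_lid below 0.06 rad and linear speed of board below 0.02 m/s); the robot touches nothing.
It fails at once if a bystander (bowl, pepper mill or lantern) is moved by more than 30 mm (distance of any of bowl, pepper_mill, lamp from where it was at the start of the episode above 0.03 m).
It fails at once if the board is dropped into the chest from more than a finger's breadth (horizontal distance between board and chest_seat below 0.04 m and height (world z) of board below 0.1 m and linear speed of board above 0.5 m/s).
It also fails if it takes over 72 s, if anything falls off the work surface, if the arm or the gripper's body presses on something with over 40 N, if the wrist force passes 120 N, or if a joint passes its speed limit or range.

## Working session

There is one attempt and no reset: what is moved stays moved. The work goes in short steps, Python scripts to look and compute and a tool call to move; the robot and the scene stay as the last step left them, time stands still between calls to the robot, and variables do not carry over. Pictures are saved under pics/ and viewed, at most 10 in all, crops included, and the job is handed in when it is done.

Besides the shell and the picture viewer there is one more tool, called after "Call:" in YAML: its name, and indented under it one key for each argument. apply_moves: Moves the arm, as the interface text tells. Its arguments: {"type":"object","properties":{"steps":{"type":"array","items":{"type":"object","properties":{"dp":{"type":"array","items":{"type":"number"}},"rotation":{"type":"array","items":{"type":"number"}},"jaw":{"type":"number"}}}},"grip_force":{"type":"number"}},"required":["steps"]}

```bash
mkdir -p pics; ls
python3 - <<'E'
from workcell import env
import cv2,numpy as np
s=env.get_state(); print({k:np.round(v,4).tolist() for k,v in s.items()})
for n in("scene","top"):
    c=env.read_camera(n); cv2.imwrite(f"pics/{n}0.png",c["frame"][:,:,::-1])
    print(n,[c[k] for k in c if k not in("frame","pose")],list(c)); print(np.round(c["pose"],4).tolist())
E
```

```text
pics
{'time_s': 0.0, 'joint_pos': [-1.365, 0.4239, 1.6307, -0.0, 1.0886, -0.019], 'qvel': [-0.0, 0.0015, -0.0005, 0.0002, 0.0009, 0.0001], 'joint_efforts': [-0.0002, -55.74, -28.1744, 0.0001, 0.0074, 0.0], 'eef_pos': [0.1392, -0.6087, 0.2052], 'ee_rot': [-0.0008, 0.9937, 0.1121, -0.0001], 'wrist_force': [-0.0793, 0.2671, -0.0376], 'wrist_torque': [0.0596, -0.0018, -0.024], 'gripper_force': 0.0, 'gripper_width': 0.0855}
scene [478.104059434587, 478.104059434587, 314.9814623749313, 242.91537422583679] ['frame', 'fx', 'fy', 'cx', 'cy', 'pose']
[[-0.6558, 0.441, -0.6128, -0.3928], [-0.7549, -0.3887, 0.5282, 0.7464], [-0.0052, 0.809, 0.5878, 0.9286], [0.0, 0.0, 0.0, 1.0]]
top [604.1486999969871, 604.1486999969871, 326.60359601326087, 235.4523215572673] ['frame', 'fx', 'fy', 'cx', 'cy', 'pose']
[[0.0564, 0.9737, -0.2205, 0.0579], [-0.9984, 0.0543, -0.0155, -0.0022], [-0.0031, 0.2211, 0.9753, 1.9327], [0.0, 0.0, 0.0, 1.0]]
```

View pics/scene0.png

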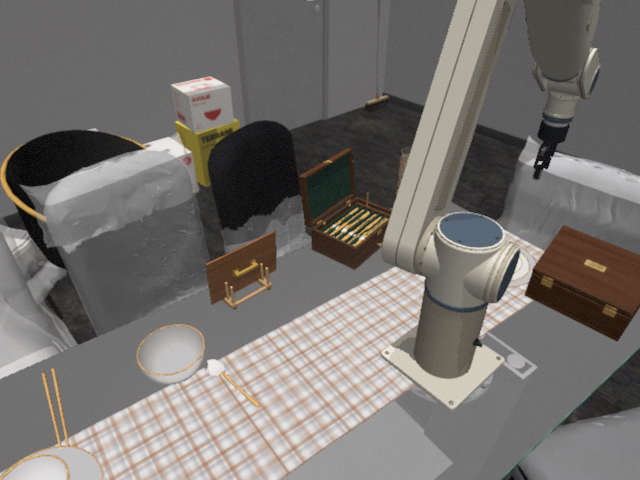

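View pics/top0.png

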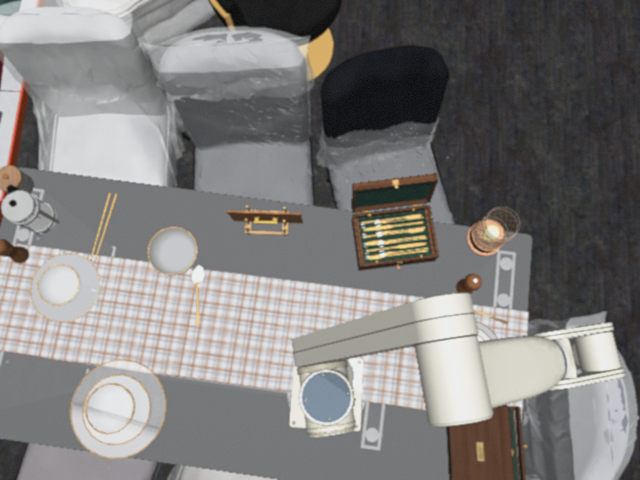

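The scene view shows the board at about (242,268) with its handle at (246,268), the rack below it, and the open chest at about (345,225). In the top view the board is at about (265,217), the chest at (396,237), the bowl at (172,250), the lantern at (490,232) and the mill at (470,284).

```bash
cat > h.py <<'E'
import numpy as np, cv2
from workcell import env
def ray(c,u,v):
    d=np.array([(u-c["cx"])/c["fx"],-(v-c["cy"])/c["fy"],-1.]); P=np.array(c["pose"])
    d=P[:3,:3]@d; return P[:3,3],d/np.linalg.norm(d)
def onz(c,u,v,z):
    o,d=ray(c,u,v); return o+d*(z-o[2])/d[2]
def tri(c1,p1,c2,p2):
    o1,d1=ray(c1,*p1);o2,d2=ray(c2,*p2)
    t=np.linalg.lstsq(np.c_[d1,-d2],o2-o1,rcond=None)[0]
    a,b=o1+t[0]*d1,o2+t[1]*d2; return (a+b)/2,np.linalg.norm(a-b)
def proj(c,p):
    P=np.array(c["pose"]);q=P[:3,:3].T@(np.asarray(p)-P[:3,3])
    return np.array([c["cx"]+c["fx"]*q[0]/-q[2],c["cy"]-c["fy"]*q[1]/-q[2]])
E
python3 - <<'E'
from h import *
S=cv2.imread("pics/scene0.png");T=cv2.imread("pics/top0.png")
def crop(I,x,y,w,h): return cv2.resize(I[y:y+h,x:x+w],(400,300),interpolation=cv2.INTER_CUBIC)
cv2.imwrite("pics/comp.png",np.vstack([np.hstack([crop(S,195,225,100,75),crop(S,290,145,120,90+0)]),np.hstack([crop(T,215,190,100,75),crop(T,340,165,120,90+15-15)])]))
E
```

```text
(no output)
```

View pics/comp.png

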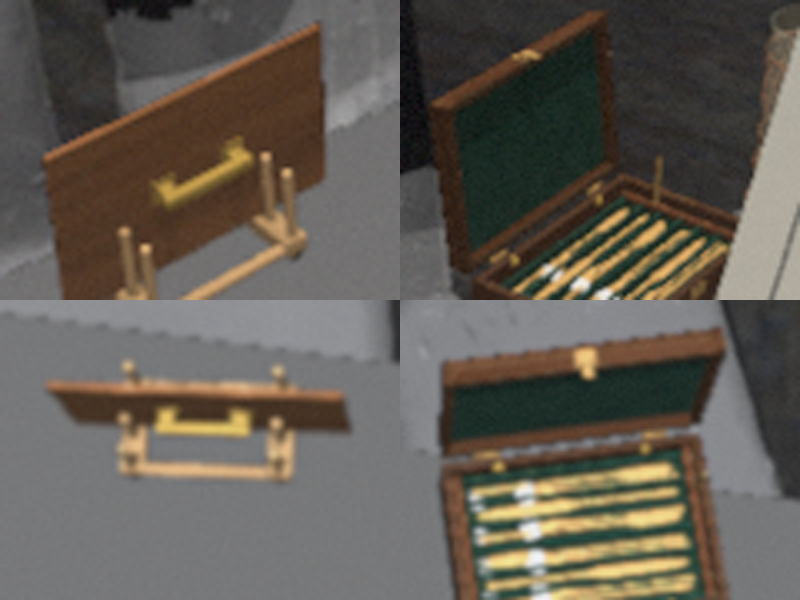

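The composite shows the handle bar in the scene view from (237,274) to (257,264) and in the top view from (254,222) to (277,222). The board's top corners and the chest rim are clear too.

Run:
```python
from h import *
np.set_printoptions(precision=4,suppress=True)
cs=env.read_camera("scene");ct=env.read_camera("top")
S=cs["frame"];T=ct["frame"]
for n,ps,pt in [("barL",(237.5,274.5),(253.8,222)),("barR",(257,263.8),(277.5,222)),("topL",(206.3,265),(227,211)),("topR",(275,231.3),(300.7,213.5)),
   ]:
    print(n,*tri(cs,ps,ct,pt))
# gold mask in handle areas
for n,I,(x,y,w,h) in [("s",S,(230,255,35,26)),("t",T,(248,212,36,14))]:
    H=cv2.cvtColor(I,cv2.COLOR_RGB2HSV)[y:y+h,x:x+w]
    m=cv2.inRange(H,(18,120,110),(34,255,255)); ys,xs=np.nonzero(m); 
    print(n,len(xs),"x",xs.min()+x,xs.max()+x,"y",ys.min()+y,ys.max()+y)
    for r in range(h): 
        if m[r].any(): print(r+y,"".join("#" if k else "." for k in m[r]))
# rim corners & bystanders
def crop(I,x,y,w,h,W,Hh): return cv2.resize(I[y:y+h,x:x+w,::-1],(W,Hh),interpolation=cv2.INTER_CUBIC)
cv2.imwrite("pics/chest.png",np.hstack([crop(T,343,170,105,105,600,600)]))
for n,u,v,z in [("bowl",172,248,.075),("lamp",490,235,.0),("mill",470,284,.1)]: print(n,onz(ct,u,v,z))
```

```text
barL [0.5016 0.2554 0.0997] 0.003400431752389338
barR [0.5087 0.1836 0.0941] 0.0011702570006565467
topL [0.5169 0.3314 0.1633] 0.00081524028151417
topR [0.5212 0.1076 0.1639] 0.0009933494559243349
s 130 x 233 257 y 259 275
259 ........................#..........
260 ......................####.........
261 .....................#####.........
262 .....................#####.........
263 .....................#######.......
264 ......................######.......
265 .....................#######.......
266 ...................########........
267 .................########..........
268 ...............########............
269 ......#......########..............
270 ...######..#########...............
271 ...###############.................
272 ....############...................
273 ....##########.....................
274 .....#######.......................
275 ......###..........................
t 105 x 254 277 y 217 223
217 ......#####..............####.......
218 ......#####.............######......
219 ......#####.............######......
220 ......########################......
221 ......########################......
222 .......######################.......
223 ........................####........
bowl [0.4106 0.5098 0.075 ]
lamp [ 0.5263 -0.5063  0.    ]
mill [ 0.345  -0.4188  0.1   ]
```

View pics/chest.png

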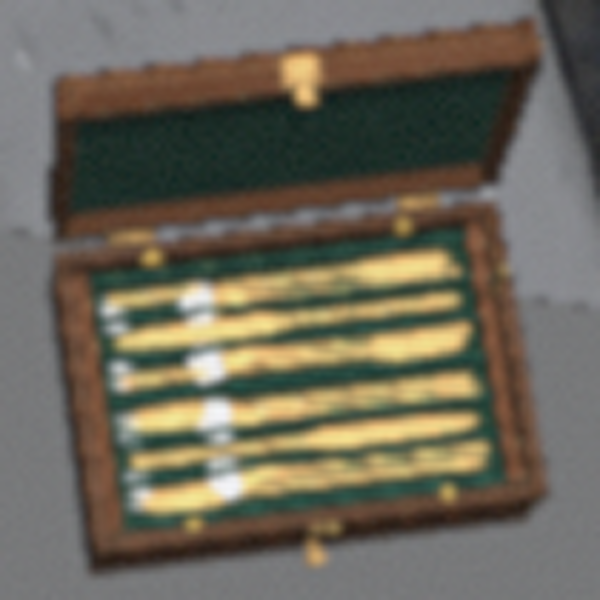

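The chest crop (scale 5.71, offset 343,170) shows the four catch balls at (152,258), (403,226), (193,525) and (448,492). The rim is clear and the lid is open behind it.

Run:
```python
from h import *
np.set_printoptions(precision=4,suppress=True)
cs=env.read_camera("scene");ct=env.read_camera("top")
f=lambda u,v:(343+(u+.5)/5.714-.5,170+(v+.5)/5.714-.5)
B=[onz(ct,*f(u,v),.0795) for u,v in[(152,258),(403,226),(193,525),(448,492)]]
print(B); print("centre",np.mean(B,0),"dy",np.linalg.norm(B[0]-B[1]),np.linalg.norm(B[2]-B[3]),"dx",np.linalg.norm(B[0]-B[2]),np.linalg.norm(B[1]-B[3]))
e=(B[0]-B[1]+B[2]-B[3]); print("yaw from y dir deg",np.degrees(np.arctan2(-e[0],e[1])))
e=(B[0]-B[2]+B[1]-B[3]); print("yaw from x dir deg",np.degrees(np.arctan2(e[1],e[0])))
C=[onz(ct,*f(u,v),.085) for u,v in[(53,255),(498,205),(92,548),(545,487)]]
print("rim",np.mean(C,0),C)
# bar
print("bar top view",onz(ct,253.5,221,.093),onz(ct,277.5,221,.093))
# balls for lid top edge
print("lid front corners", [onz(ct,*f(u,v),.254) for u,v in[(58,80),(540,22)]])
```

```text
[array([ 0.5517, -0.1038,  0.0795]), array([ 0.5778, -0.2423,  0.0795]), array([ 0.4027, -0.1322,  0.0795]), array([ 0.4287, -0.2705,  0.0795])]
centre [ 0.4902 -0.1872  0.0795] dy 0.14092141516010961 0.14072154309611598 dx 0.15171330189463494 0.15173001833853436
yaw from y dir deg 10.673177286442515
yaw from x dir deg 10.767262974972851
rim [ 0.4899 -0.1856  0.085 ] [array([ 0.5489, -0.0487,  0.085 ]), array([ 0.5912, -0.2938,  0.085 ]), array([ 0.3859, -0.0776,  0.085 ]), array([ 0.4333, -0.3224,  0.085 ])]
bar top view [0.5076 0.2588 0.093 ] [0.5118 0.1835 0.093 ]
lid front corners [array([ 0.596 , -0.0427,  0.254 ]), array([ 0.6405, -0.2868,  0.254 ])]
```

Call:
apply_moves:
  steps:
    - {"dp": [0, 0, -1], "rotation": [0, 0, 0], "jaw": 1}
    - {"dp": [0, 0, -1], "rotation": [0, 0, 0], "jaw": 1}
    - {"dp": [0, 0, -1], "rotation": [0, 0, 0], "jaw": 1}

```text
time_s: 0.55
eef_pos: [0.1392, -0.6086, 0.3267]
ee_rot: [-0.001, 0.994, 0.112, -0.0]
wrist_force: [0.3, -1.1, 0.7]
gripper_width: 0.0854
gripper_force: 0.0
```

```bash
cat >> h.py <<'E'
from scipy.spatial.transform import Rotation as Ro
import json
def now():
    s=env.get_state(); w,x,y,z=s["ee_rot"]; return np.array(s["eef_pos"]),Ro.from_quat([x,y,z,w]),s
def down(az,pitch=0,paz=None):
    """tool y at azimuth az (deg) in plane, z down; then tilted forward by pitch (deg) towards azimuth paz"""
    c,s=np.cos(np.radians(az)),np.sin(np.radians(az))
    R=Ro.from_matrix(np.array([[-s,c,0],[c,s,0],[0,0,-1.]]) @ np.diag([1,1,1]))
    R=Ro.from_matrix(np.c_[np.cross([c,s,0],[0,0,-1.]),[c,s,0],[0,0,-1.]])
    if pitch:
        a=np.radians(paz); ax=np.array([np.sin(a),-np.cos(a),0])  # -z -> towards paz
        R=Ro.from_rotvec(ax*np.radians(pitch))*R
    return R
def plan(p0,R0,p1,R1,jaw,n=0,sp=1.,d=2):
    dr=(R0.inv()*R1).as_rotvec(); a=np.degrees(np.linalg.norm(dr)); D=np.asarray(p1)-p0
    n=n or int(np.ceil(max(np.linalg.norm(D)/.039/sp,a/3.9/sp,1)))
    rows=[]
    for k in range(n):
        R=R0*Ro.from_rotvec(dr*k/n)
        rows.append({"dp":np.round(R.inv().apply(D/n)/.04,d).tolist(),"rotation":np.round(np.degrees(dr/n)/4,d).tolist(),"jaw":jaw})
    for i in range(0,n,10): print(json.dumps(rows[i:i+10]))
E
python3 - <<'E'
from h import *
p,R,s=now(); print(p,R.as_matrix().round(2).tolist())
Ra=down(-30); Rb=down(91.5)
plan(p,R,[.45,-.3,.33],Ra,1)
print(); plan(np.array([.45,-.3,.33]),Ra,[.40,.2,.32],Rb,1)
print(down(91.5,45,1.5).as_matrix().round(2))
E
```

```text
[ 0.1392186  -0.60861218  0.32672431] [[0.97, 0.22, -0.0], [0.22, -0.97, 0.0], [0.0, -0.0, -1.0]]
[{"dp": [0.71, -0.45, -0.01], "rotation": [-0.0, -0.0, -0.91], "jaw": 1}, {"dp": [0.74, -0.4, -0.01], "rotation": [-0.0, -0.0, -0.91], "jaw": 1}, {"dp": [0.77, -0.35, -0.01], "rotation": [-0.0, -0.0, -0.91], "jaw": 1}, {"dp": [0.79, -0.3, -0.01], "rotation": [-0.0, -0.0, -0.91], "jaw": 1}, {"dp": [0.8, -0.25, -0.01], "rotation": [-0.0, -0.0, -0.91], "jaw": 1}, {"dp": [0.82, -0.2, -0.01], "rotation": [-0.0, -0.0, -0.91], "jaw": 1}, {"dp": [0.83, -0.15, -0.01], "rotation": [-0.0, -0.0, -0.91], "jaw": 1}, {"dp": [0.84, -0.1, -0.01], "rotation": [-0.0, -0.0, -0.91], "jaw": 1}, {"dp": [0.84, -0.04, -0.01], "rotation": [-0.0, -0.0, -0.91], "jaw": 1}, {"dp": [0.84, 0.01, -0.01], "rotation": [-0.0, -0.0, -0.91], "jaw": 1}]
[{"dp": [0.84, 0.06, -0.01], "rotation": [-0.0, -0.0, -0.91], "jaw": 1}, {"dp": [0.83, 0.12, -0.01], "rotation": [-0.0, -0.0, -0.91], "jaw": 1}, {"dp": [0.83, 0.17, -0.01], "rotation": [-0.0, -0.0, -0.91], "jaw": 1}]

[{"dp": [0.32, -0.23, 0.01], "rotation": [0.0, 0.0, -0.95],
[... 1524 characters left out ...]
95], "jaw": 1}, {"dp": [0.24, 0.31, 0.01], "rotation": [0.0, 0.0, -0.95], "jaw": 1}, {"dp": [0.22, 0.32, 0.01], "rotation": [0.0, 0.0, -0.95], "jaw": 1}, {"dp": [0.2, 0.34, 0.01], "rotation": [0.0, 0.0, -0.95], "jaw": 1}, {"dp": [0.18, 0.35, 0.01], "rotation": [0.0, 0.0, -0.95], "jaw": 1}, {"dp": [0.15, 0.36, 0.01], "rotation": [0.0, 0.0, -0.95], "jaw": 1}, {"dp": [0.13, 0.37, 0.01], "rotation": [0.0, 0.0, -0.95], "jaw": 1}, {"dp": [0.11, 0.38, 0.01], "rotation": [0.0, 0.0, -0.95], "jaw": 1}]
[{"dp": [0.08, 0.38, 0.01], "rotation": [0.0, 0.0, -0.95], "jaw": 1}, {"dp": [0.05, 0.39, 0.01], "rotation": [0.0, 0.0, -0.95], "jaw": 1}]
[[-0.71 -0.03  0.71]
 [-0.02  1.    0.02]
 [-0.71  0.   -0.71]]
```

Call:
apply_moves:
  steps:
    - {"dp": [0.71, -0.45, 0], "rotation": [0, 0, -0.9], "jaw": 1}
    - {"dp": [0.74, -0.4, 0], "rotation": [0, 0, -0.9], "jaw": 1}
    - {"dp": [0.77, -0.35, 0], "rotation": [0, 0, -0.9], "jaw": 1}
    - {"dp": [0.79, -0.3, 0], "rotation": [0, 0, -0.9], "jaw": 1}
    - {"dp": [0.8, -0.25, 0], "rotation": [0, 0, -0.9], "jaw": 1}
    - {"dp": [0.82, -0.2, 0], "rotation": [0, 0, -0.9], "jaw": 1}
    - {"dp": [0.83, -0.15, 0], "rotation": [0, 0, -0.9], "jaw": 1}
    - {"dp": [0.84, -0.1, 0], "rotation": [0, 0, -0.9], "jaw": 1}
    - {"dp": [0.84, -0.05, 0], "rotation": [0, 0, -0.9], "jaw": 1}
    - {"dp": [0.84, 0, 0], "rotation": [0, 0, -0.9], "jaw": 1}

```text
time_s: 1.38
eef_pos: [0.3793, -0.3703, 0.3262]
ee_rot: [0.0, 0.91, 0.415, 0.0]
wrist_force: [0.5, -1.0, 0.1]
gripper_width: 0.0852
gripper_force: 0.0
```

Call:
apply_moves:
  steps:
    - {"dp": [0.84, 0.06, 0], "rotation": [0, 0, -0.95], "jaw": 1}
    - {"dp": [0.83, 0.12, 0], "rotation": [0, 0, -0.95], "jaw": 1}
    - {"dp": [0.83, 0.17, 0], "rotation": [0, 0, -0.95], "jaw": 1}
    - {"dp": [0.32, -0.23, 0], "rotation": [0, 0, -0.95], "jaw": 1}
    - {"dp": [0.33, -0.21, 0], "rotation": [0, 0, -0.95], "jaw": 1}
    - {"dp": [0.35, -0.19, 0], "rotation": [0, 0, -0.95], "jaw": 1}
    - {"dp": [0.36, -0.16, 0], "rotation": [0, 0, -0.95], "jaw": 1}
    - {"dp": [0.37, -0.14, 0], "rotation": [0, 0, -0.95], "jaw": 1}
    - {"dp": [0.38, -0.11, 0], "rotation": [0, 0, -0.95], "jaw": 1}
    - {"dp": [0.38, -0.09, 0], "rotation": [0, 0, -0.95], "jaw": 1}

```text
time_s: 2.22
eef_pos: [0.4383, -0.1899, 0.326]
ee_rot: [0.0, 0.725, 0.689, 0.0]
wrist_force: [0.5, -0.3, 0.2]
gripper_width: 0.085
gripper_force: 0.0
```

Run:
```python
from h import *
p,R,s=now(); print(p,R.as_matrix().round(3).tolist(),np.round(s["joint_pos"],3))
```

```text
[ 0.43830135 -0.18992624  0.32602902] [[0.051, 0.999, 0.0], [0.999, -0.051, 0.0], [0.0, 0.0, -1.0]] [-0.434  0.07   1.811  0.     1.261 -0.383]
```

Call:
apply_moves:
  steps:
    - {"dp": [0.41, -0.06, 0], "rotation": [0, 0, -0.98], "jaw": 1}
    - {"dp": [0.41, -0.03, 0], "rotation": [0, 0, -0.98], "jaw": 1}
    - {"dp": [0.41, 0, 0], "rotation": [0, 0, -0.98], "jaw": 1}
    - {"dp": [0.41, 0.02, 0], "rotation": [0, 0, -0.98], "jaw": 1}
    - {"dp": [0.41, 0.05, 0], "rotation": [0, 0, -0.98], "jaw": 1}
    - {"dp": [0.4, 0.07, 0], "rotation": [0, 0, -0.98], "jaw": 1}
    - {"dp": [0.39, 0.1, 0], "rotation": [0, 0, -0.98], "jaw": 1}
    - {"dp": [0.39, 0.13, 0], "rotation": [0, 0, -0.98], "jaw": 1}
    - {"dp": [0.38, 0.15, 0], "rotation": [0, 0, -0.98], "jaw": 1}
    - {"dp": [0.37, 0.18, 0], "rotation": [0, 0, -0.98], "jaw": 1}

```text
time_s: 3.05
eef_pos: [0.4218, -0.0269, 0.3261]
ee_rot: [0.0, 0.452, 0.892, 0.0]
wrist_force: [-0.9, -0.0, -0.3]
gripper_width: 0.0855
gripper_force: 0.0
```

Call:
apply_moves:
  steps:
    - {"dp": [0.36, 0.2, 0], "rotation": [0, 0, -0.98], "jaw": 1}
    - {"dp": [0.34, 0.22, 0], "rotation": [0, 0, -0.98], "jaw": 1}
    - {"dp": [0.33, 0.24, 0], "rotation": [0, 0, -0.98], "jaw": 1}
    - {"dp": [0.31, 0.27, 0], "rotation": [0, 0, -0.98], "jaw": 1}
    - {"dp": [0.29, 0.29, 0], "rotation": [0, 0, -0.98], "jaw": 1}
    - {"dp": [0.27, 0.31, 0], "rotation": [0, 0, -0.98], "jaw": 1}
    - {"dp": [0.25, 0.33, 0], "rotation": [0, 0, -0.98], "jaw": 1}
    - {"dp": [0.22, 0.35, 0], "rotation": [0, 0, -0.98], "jaw": 1}
    - {"dp": [0.2, 0.36, 0], "rotation": [0, 0, -0.98], "jaw": 1}
    - {"dp": [0.17, 0.37, 0], "rotation": [0, 0, -0.98], "jaw": 1}

```text
time_s: 3.88
eef_pos: [0.4026, 0.1361, 0.3261]
ee_rot: [0.0, 0.126, 0.992, 0.0]
wrist_force: [-0.0, 0.5, 0.4]
gripper_width: 0.0854
gripper_force: 0.0
```

Call:
apply_moves:
  steps:
    - {"dp": [0.15, 0.38, 0], "rotation": [0, 0, -0.98], "jaw": 1}
    - {"dp": [0.12, 0.39, 0], "rotation": [0, 0, -0.98], "jaw": 1}
    - {"dp": [0.1, 0.4, 0], "rotation": [0, 0, -0.98], "jaw": 1}
    - {"dp": [0.1, 0.4, 0], "rotation": [0, 0, -0.98], "jaw": 1}
    - {"dp": [0, 0, 0.5], "rotation": [0, -1, 0], "jaw": 1}
    - {"dp": [0, 0, 0.5], "rotation": [0, -1, 0], "jaw": 1}
    - {"dp": [0, 0, 0.5], "rotation": [0, -1, 0], "jaw": 1}
    - {"dp": [0, 0, 0.5], "rotation": [0, -1, 0], "jaw": 1}

```text
time_s: 4.55
eef_pos: [0.4021, 0.2008, 0.2464]
ee_rot: [0.141, -0.009, 0.99, 0.002]
wrist_force: [0.3, 0.1, -0.8]
gripper_width: 0.0853
gripper_force: 0.0
```

Run:
```python
from h import *
p,R,s=now(); print(p,R.as_matrix().round(3).tolist(),np.round(s["joint_pos"],3),s["time_s"])
```

```text
[0.40208975 0.20081472 0.24643868] [[-0.96, -0.018, 0.279], [-0.017, 1.0, 0.006], [-0.28, 0.001, -0.96]] [ 0.537 -0.013  2.124 -0.194  0.792 -0.932] 4.55
```

Run:
```python
from h import *
p,R,s=now()
a=np.radians(25); yw=np.radians(1.5); n=np.array([np.cos(yw),np.sin(yw),0]); k=np.array([0,0,1.])
e=np.cos(a)*n+np.sin(a)*k; t=np.sin(a)*n-np.cos(a)*k
B=np.array([.505,.2205,.092]); R1=down(91.5,25,1.5); print(R1.as_matrix().round(3))
P=B-.004*e-.062*t; print(P); plan(p,R,P,R1,1,n=6)
```

```text
[[-0.906 -0.026  0.422]
 [-0.024  1.     0.011]
 [-0.423  0.    -0.906]]
[0.47518266 0.21971921 0.14650061]
[{"dp": [-0.18, 0.07, 0.49], "rotation": [-0.0, -0.37, -0.02], "jaw": 1}, {"dp": [-0.16, 0.07, 0.49], "rotation": [-0.0, -0.37, -0.02], "jaw": 1}, {"dp": [-0.15, 0.07, 0.49], "rotation": [-0.0, -0.37, -0.02], "jaw": 1}, {"dp": [-0.14, 0.07, 0.5], "rotation": [-0.0, -0.37, -0.02], "jaw": 1}, {"dp": [-0.13, 0.07, 0.5], "rotation": [-0.0, -0.37, -0.02], "jaw": 1}, {"dp": [-0.11, 0.07, 0.5], "rotation": [-0.0, -0.37, -0.02], "jaw": 1}]
```

```bash
cat >> h.py <<'E'
def wrist(q,m):
    a0,L1,L2,b,z0=m; c=q[1]+q[2]
    r=a0+L1*np.sin(q[1])+L2*np.sin(c)+b*np.cos(c); z=z0+L1*np.cos(q[1])+L2*np.cos(c)-b*np.sin(c)
    return np.array([r*np.cos(q[0]),r*np.sin(q[0]),z])
E
python3 - <<'E'
from h import *
from scipy.optimize import least_squares
D=[([-1.365,.4239,1.6307],[.1392,-.6087,.2052],[0,0,-1.]),([-.434,.07,1.811],[.4383,-.1899,.326],[0,0,-1]),([.537,-.013,2.124],[.4021,.2008,.2464],[.279,.006,-.96])]
def f(x): return np.concatenate([wrist(q,x[:5])+x[5]*np.array(t)-p for q,p,t in D]+[[.01*(x[0]),.01*x[3]]])
r=least_squares(f,[0,.5,.47,0,.2,.2]); m=r.x; print(m.round(4),np.abs(r.fun).max()); np.save("m.npy",m)
B=np.array([.505,.2205,.092])
for al in (16,25,30,35,40,45):
    a=np.radians(al);t=np.array([np.sin(a),0,-np.cos(a)]); W=B-(m[5]+.002)*t
    s=least_squares(lambda q:wrist(q,m[:5])-W,[.45,.2,2.2]); q=s.x
    # forearm frame: x in-plane perpendicular
    c=q[1]+q[2]; rd=np.array([np.cos(q[0]),np.sin(q[0]),0]);k=np.array([0,0,1]);sd=np.cross(k,rd)
    f1=np.sin(c)*rd+np.cos(c)*k; up=np.cos(c)*rd-np.sin(c)*k
    print(al,np.degrees(q).round(1),"q5",np.degrees(np.arccos(t@f1)).round(1),"q4",np.degrees(np.arctan2(t@sd,t@up)).round(1),abs(s.fun).max().round(4))
E
```

```text
[0.0154 0.5313 0.453  0.0213 0.2076 0.2538] 0.011483206514288191
16 [ 26.9  22.  118.3] q5 26.3 q4 -16.4 0.0
25 [ 29.1  21.  123.1] q5 18.0 q4 -41.6 0.0
30 [ 30.3  21.  125.7] q5 16.1 q4 -65.4 0.0
35 [ 31.6  21.3 128.1] q5 17.5 q4 -90.8 0.0
40 [ 32.9  22.1 130.4] q5 21.8 q4 -109.7 0.0
45 [ 34.2  23.4 132.5] q5 27.9 q4 -121.7 0.0
```

```bash
cat > tgt.py <<'E'
from h import *
def tg(al,sh,back,B=(.505,.2205,.092),yd=1.5):
    a=np.radians(al); yw=np.radians(yd); n=np.array([np.cos(yw),np.sin(yw),0]); k=np.array([0,0,1.])
    e=np.cos(a)*n+np.sin(a)*k; t=np.sin(a)*n-np.cos(a)*k
    return np.array(B)-sh*e-back*t, down(90+yd,al,yd)
E
python3 - <<'E'
from tgt import *
p,R,s=now()
P,R1=tg(27,.004,.057); print(P); plan(p,R,P,R1,1,n=6)
E
```

```text
[0.4755686  0.21972931 0.14097141]
[{"dp": [-0.17, 0.07, 0.51], "rotation": [-0.0, -0.45, -0.02], "jaw": 1}, {"dp": [-0.16, 0.07, 0.51], "rotation": [-0.0, -0.45, -0.02], "jaw": 1}, {"dp": [-0.14, 0.07, 0.52], "rotation": [-0.0, -0.45, -0.02], "jaw": 1}, {"dp": [-0.12, 0.07, 0.52], "rotation": [-0.0, -0.45, -0.02], "jaw": 1}, {"dp": [-0.11, 0.07, 0.53], "rotation": [-0.0, -0.45, -0.02], "jaw": 1}, {"dp": [-0.09, 0.07, 0.53], "rotation": [-0.0, -0.45, -0.02], "jaw": 1}]
```

Call:
apply_moves:
  steps:
    - {"dp": [-0.17, 0.07, 0.51], "rotation": [0, -0.45, -0.02], "jaw": 1}
    - {"dp": [-0.16, 0.07, 0.51], "rotation": [0, -0.45, -0.02], "jaw": 1}
    - {"dp": [-0.14, 0.07, 0.52], "rotation": [0, -0.45, -0.02], "jaw": 1}
    - {"dp": [-0.12, 0.07, 0.52], "rotation": [0, -0.45, -0.02], "jaw": 1}
    - {"dp": [-0.11, 0.07, 0.53], "rotation": [0, -0.45, -0.02], "jaw": 1}
    - {"dp": [-0.09, 0.07, 0.53], "rotation": [0, -0.45, -0.02], "jaw": 1}
    - {"dp": [0, 0, 0.4], "rotation": [0, 0, 0], "jaw": 1}
    - {"dp": [0, 0, 0.4], "rotation": [0, 0, 0], "jaw": 1}
    - {"dp": [0, 0, 0], "rotation": [0, 0, 0], "jaw": 1}

```text
time_s: 5.3
eef_pos: [0.4895, 0.2185, 0.1098]
ee_rot: [0.23, -0.012, 0.973, 0.001]
wrist_force: [-0.3, 1.1, 0.3]
gripper_width: 0.085
gripper_force: 0.0
```

Run:
```python
from tgt import *
p,R,s=now(); print(p,R.as_matrix().round(3).tolist(),np.round(s["joint_pos"],3),s["time_s"])
P,R1=tg(27,.004,.007); print((P-p).round(4),np.degrees((R.inv()*R1).as_rotvec()).round(2),"tool",R.inv().apply(P-p).round(4))
c=env.read_camera("scene");d=env.read_camera("top")
r=lambda I,x,y,w,h:cv2.resize(I[y:y+h,x:x+w,::-1],(400,400),interpolation=cv2.INTER_CUBIC)
cv2.imwrite("pics/g1.png",np.hstack([r(c["frame"],200,220,80,80),r(d["frame"],220,180,90,90)]))
```

```text
[0.48945322 0.21846288 0.10984413] [[-0.894, -0.024, 0.448], [-0.024, 1.0, 0.007], [-0.448, -0.005, -0.894]] [ 0.533  0.344  2.185 -0.847  0.301 -0.286] 5.3
[ 0.0088  0.0019 -0.0134] [-0.28 -0.37  0.03] tool [-0.0019  0.0017  0.016 ]
```

View pics/g1.png

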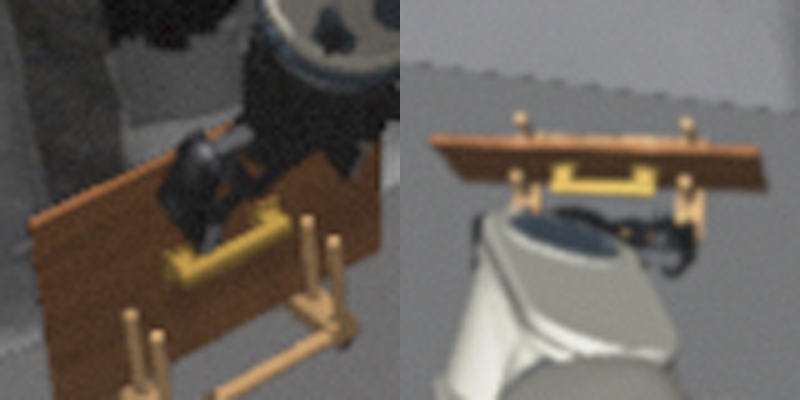

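The close-up (left scale 5, offset 200,220) shows the left finger's tip at about (205,250), just above the bar's left end at (180,270). The board is still standing undisturbed.

Run:
```python
from tgt import *
p,R,s=now();c=env.read_camera("scene")
f=lambda x:((proj(c,x)-[200,220])*5).round(0)
for t in(-.012,-.002,.011):
    print(t,[f(p+R.apply([x,y,t])) for x in(-.011,.011) for y in(.043,.055,-.043,-.055)])
for y in(-.037,.037): print("bar",[f(np.array([x,.2205+y,z])) for x in(.4985,.5075) for z in(.086,.098)],[f(np.array([x,.2205+y,z])) for x in(.503,.512) for z in(.086,.098)])
```

```text
-0.012 [array([178., 245.]), array([159., 255.]), array([308., 177.]), array([325., 168.]), array([201., 277.]), array([183., 287.]), array([331., 208.]), array([348., 198.])]
-0.002 [array([175., 254.]), array([156., 264.]), array([304., 187.]), array([321., 177.]), array([198., 285.]), array([180., 295.]), array([327., 217.]), array([344., 207.])]
0.011 [array([171., 265.]), array([153., 275.]), array([299., 198.]), array([316., 189.]), array([194., 297.]), array([176., 307.]), array([322., 228.]), array([339., 219.])]
bar [array([298., 239.]), array([296., 222.]), array([289., 231.]), array([287., 215.])] [array([293., 235.]), array([292., 218.]), array([284., 228.]), array([282., 211.])]
bar [array([187., 296.]), array([185., 279.]), array([178., 288.]), array([175., 271.])] [array([182., 292.]), array([180., 275.]), array([173., 284.]), array([171., 267.])]
```

Run:
```python
from tgt import *
c=env.read_camera("scene");p,R,s=now();P,R1=tg(27,.004,.007); print(p,s["time_s"],R.inv().apply(P-p).round(4),s["wrist_force"])
I=cv2.resize(c["frame"][235:295,215:275,::-1],(600,600),interpolation=cv2.INTER_CUBIC)
for t,col in((-.012,(255,0,0)),(-.002,(0,255,0)),(.011,(0,0,255))):
    for x in(-.011,.011):
        for y in(.0425,-.0425):
            q=(proj(c,p+R.apply([x,y,t]))-[215,235])*10+5; cv2.circle(I,tuple(q.astype(int).tolist()),4,col,-1)
cv2.imwrite("pics/g2.png",I)
```

```text
[0.48977785 0.21903077 0.11297621] 5.5 [-0.0001  0.0011  0.0186] [ 0.31652007 -0.22635823  0.13467967]
```

View pics/g2.png

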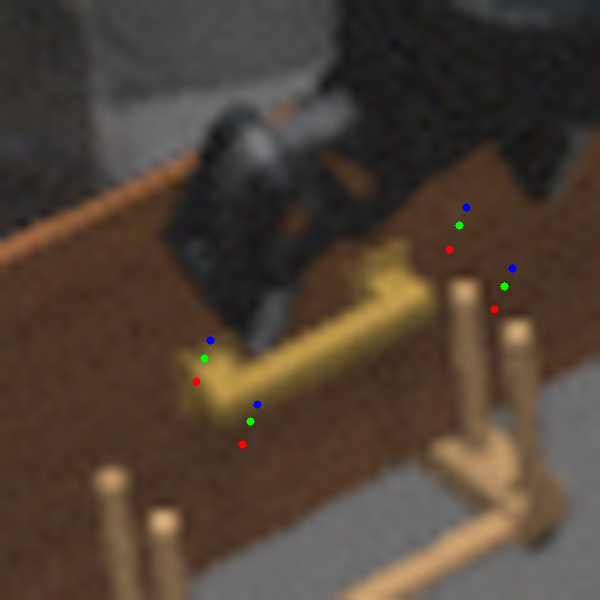

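The picture shows the left fingertip at (262,345) and the right one at (542,190), both above and behind the bar, which runs from (215,390) to (425,290). The tips sit farther back than the blue marks (t = -12 mm), so I can go further down.

Call:
apply_moves:
  steps:
    - {"dp": [-0.05, 0.02, 0.15], "rotation": [0, 0, 0], "jaw": 1}
    - {"dp": [-0.05, 0.02, 0.15], "rotation": [0, 0, 0], "jaw": 1}
    - {"dp": [0, 0, 0.15], "rotation": [0, 0, 0], "jaw": 1}
    - {"dp": [0, 0, 0], "rotation": [0, 0, 0], "jaw": 1}
    - {"dp": [0, 0, 0], "rotation": [0, 0, 0], "jaw": 1}

```text
time_s: 5.92
eef_pos: [0.5015, 0.2207, 0.0978]
ee_rot: [0.232, -0.012, 0.973, 0.001]
wrist_force: [-0.3, 0.7, 0.4]
gripper_width: 0.0855
gripper_force: 0.0
```

Run:
```python
from tgt import *
c=env.read_camera("scene");p,R,s=now();P,R1=tg(27,.004,.007); print(p,s["time_s"],R.inv().apply(P-p).round(4),np.round(s["wrist_force"],2),np.round(s["joint_pos"],3))
I=cv2.resize(c["frame"][235:295,215:275,::-1],(600,600),interpolation=cv2.INTER_CUBIC)
cv2.imwrite("pics/g3.png",I)
```

```text
[0.50140285 0.22073028 0.097933  ] 5.9667 [ 0.0035 -0.0003 -0.0001] [ 0.18 -0.03 -0.07] [ 0.523  0.382  2.168 -0.908  0.28  -0.23 ]
```

View pics/g3.png

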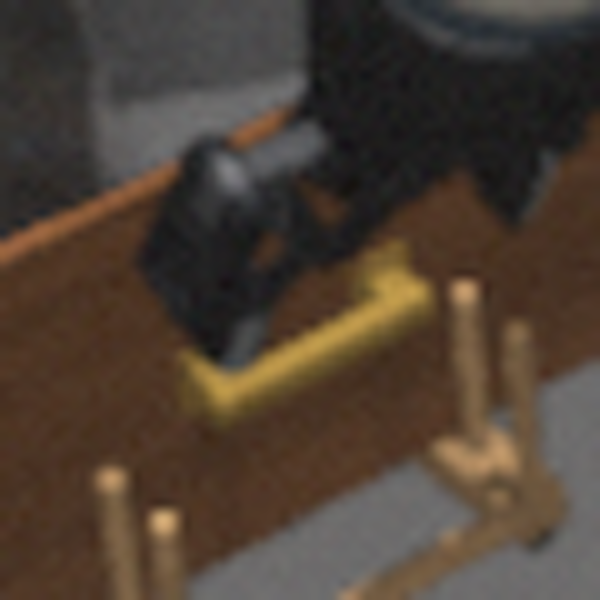

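Run:
```python
from tgt import *
c=env.read_camera("scene");p,R,s=now()
for u,v,y in((222,362,.2207+.049),(518,222,.2207-.049)):
    o,d=ray(c,215+(u-4.5)/10,235+(v-4.5)/10); X=o+d*(y-o[1])/d[1]; print(X.round(4),"tool",R.inv().apply(X-p).round(4))
R0=Ro.from_quat([.9937,.1121,-.0001,-.0008]);p0=np.array([.1392,-.6087,.2052])
for t in(-.03,-.002,.011): print(t,[proj(c,p0+R0.apply([0,y,t])).round(0) for y in(-.049,.049)])
I=cv2.imread("pics/scene0.png")[110:190,515:595]; cv2.imwrite("pics/g4.png",cv2.resize(I,(480,480),interpolation=cv2.INTER_CUBIC))
```

```text
[0.4737 0.2697 0.1373] tool [ 0.0059  0.0495 -0.0471]
[0.4777 0.1717 0.1311] tool [ 0.0074 -0.0486 -0.0406]
-0.03 [array([534., 183.]), array([543., 171.])]
-0.002 [array([531., 191.]), array([541., 179.])]
0.011 [array([530., 195.]), array([539., 182.])]
```

View pics/g4.png

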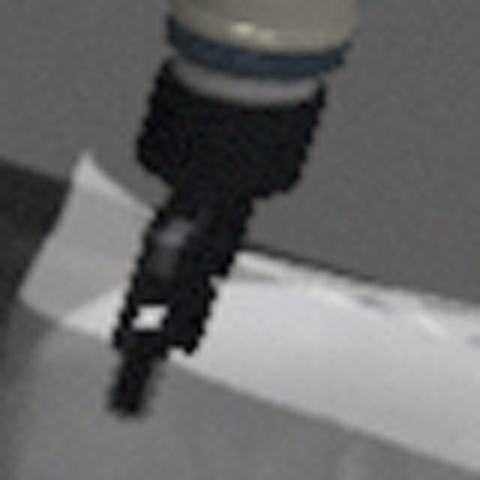

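The start-pose crop shows the near fingertip at about (536,178) and the far one at (546,168). The real tips are therefore about 44 mm behind the reported TCP, both here and at the rack. I'll go by the pictures and advance in stages, watching the force.

Call:
apply_moves:
  steps:
    - {"dp": [0, 0, 0.25], "rotation": [0, 0, 0], "jaw": 1}
    - {"dp": [0, 0, 0.25], "rotation": [0, 0, 0], "jaw": 1}
    - {"dp": [0, 0, 0.25], "rotation": [0, 0, 0], "jaw": 1}
    - {"dp": [0, 0, 0.1], "rotation": [0, 0, 0], "jaw": 1}
    - {"dp": [0, 0, 0], "rotation": [0, 0, 0], "jaw": 1}
    - {"dp": [0, 0, 0], "rotation": [0, 0, 0], "jaw": 1}

```text
time_s: 6.52
eef_pos: [0.5166, 0.221, 0.0676]
ee_rot: [0.232, -0.012, 0.973, 0.001]
wrist_force: [0.2, -0.2, 0.2]
gripper_width: 0.0855
gripper_force: 0.0
```

Run:
```python
from tgt import *
c=env.read_camera("scene");p,R,s=now();P,R1=tg(27,.004,.007); print(p,s["time_s"],R.inv().apply(P-p).round(4),np.round(s["wrist_force"],2),np.round(s["joint_pos"],3))
I=cv2.resize(c["frame"][235:295,215:275,::-1],(600,600),interpolation=cv2.INTER_CUBIC)
cv2.imwrite("pics/g5.png",I)
```

```text
[0.51657417 0.22104779 0.06784991] 6.5667 [ 0.0035 -0.0004 -0.0338] [ 0.63 -0.37  0.05] [ 0.506  0.461  2.15  -1.1    0.239 -0.047]
```

View pics/g5.png

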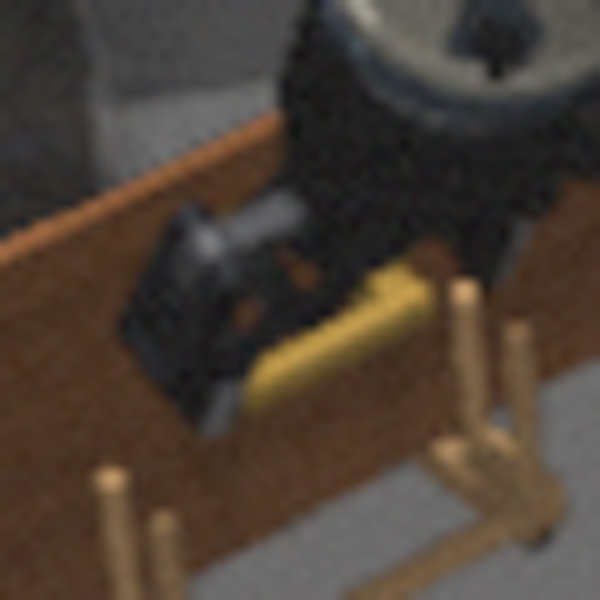

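The picture shows the left fingertip's lower corner at (205,432) alongside the bar's left end, and the right tip at (490,285) just outside the right end at (430,290). The fingers straddle the bar about 9 mm short of its centre line. I'll advance the last 13 mm and close.

Call:
apply_moves:
  steps:
    - {"dp": [0.03, 0, 0.1], "rotation": [0, 0, 0], "jaw": 1}
    - {"dp": [0.03, 0, 0.1], "rotation": [0, 0, 0], "jaw": 1}
    - {"dp": [0, 0, 0.1], "rotation": [0, 0, 0], "jaw": 1}
    - {"dp": [0, 0, 0.03], "rotation": [0, 0, 0], "jaw": 1}
    - {"dp": [0, 0, 0], "rotation": [0, 0, 0], "jaw": 1}

```text
time_s: 6.98
eef_pos: [0.5205, 0.2211, 0.0549]
ee_rot: [0.232, -0.012, 0.973, 0.001]
wrist_force: [-0.3, -0.2, -0.3]
gripper_width: 0.0855
gripper_force: 0.0
```

Call:
apply_moves:
  steps:
    - {"dp": [0, 0, 0], "rotation": [0, 0, 0], "jaw": 0.5}
    - {"dp": [0, 0, 0], "rotation": [0, 0, 0], "jaw": 0.5}
    - {"dp": [0, 0, 0], "rotation": [0, 0, 0], "jaw": 0.5}
    - {"dp": [0, 0, 0], "rotation": [0, 0, 0], "jaw": 0.5}
  grip_force: 40

```text
time_s: 7.32
eef_pos: [0.521, 0.2213, 0.0558]
ee_rot: [0.233, -0.012, 0.972, 0.002]
wrist_force: [-3.2, -1.5, 7.1]
gripper_width: 0.0723
gripper_force: 43.7
```

Call:
apply_moves:
  steps:
    - {"dp": [-0.05, 0, -0.11], "rotation": [0, 0, 0], "jaw": 0.5}
    - {"dp": [-0.05, 0, -0.11], "rotation": [0, 0, 0], "jaw": 0.5}
    - {"dp": [-0.11, 0, -0.22], "rotation": [0, 0, 0], "jaw": 0.5}
    - {"dp": [-0.11, 0, -0.22], "rotation": [0, 0, 0], "jaw": 0.5}
    - {"dp": [-0.11, 0, -0.22], "rotation": [0, 0, 0], "jaw": 0.5}
    - {"dp": [-0.11, 0, -0.22], "rotation": [0, 0, 0], "jaw": 0.5}
    - {"dp": [-0.11, 0, -0.22], "rotation": [0, 0, 0], "jaw": 0.5}
    - {"dp": [-0.11, 0, -0.22], "rotation": [0, 0, 0], "jaw": 0.5}
    - {"dp": [-0.11, 0, -0.22], "rotation": [0, 0, 0], "jaw": 0.5}
    - {"dp": [-0.11, 0, -0.22], "rotation": [0, 0, 0], "jaw": 0.5}

```text
time_s: 8.15
eef_pos: [0.519, 0.2211, 0.1434]
ee_rot: [0.231, -0.012, 0.973, 0.001]
wrist_force: [-0.9, -0.0, -1.9]
gripper_width: 0.0719
gripper_force: 47.8
```

Call:
apply_moves:
  steps:
    - {"dp": [-0.11, 0, -0.22], "rotation": [0, 0, 0], "jaw": 0.5}
    - {"dp": [0, 0, 0], "rotation": [0, 0, 0], "jaw": 0.5}
    - {"dp": [0, 0, 0], "rotation": [0, 0, 0], "jaw": 0.5}

```text
time_s: 8.4
eef_pos: [0.5196, 0.2213, 0.1532]
ee_rot: [0.232, -0.012, 0.973, 0.002]
wrist_force: [-0.2, -0.1, -3.6]
gripper_width: 0.0721
gripper_force: 47.8
```

Run:
```python
from tgt import *
c=env.read_camera("scene");p,R,s=now(); print(p,s["time_s"],np.round(s["wrist_force"],2),np.round(s["joint_pos"],3),s["gripper_width"],s["gripper_force"])
T=env.read_camera("top"); I=T["frame"]
cv2.imwrite("pics/lift.png",c["frame"][:,:,::-1]); cv2.imwrite("pics/liftt.png",I[:,:,::-1])
# board brown mask in scene: top edge corners
H=cv2.cvtColor(c["frame"],cv2.COLOR_RGB2HSV); m=cv2.inRange(H,(3,90,40),(16,255,200))
m[:, :180]=0;m[:,300:]=0;m[:190]=0;m[310:]=0
n,l,st,ce=cv2.connectedComponentsWithStats(m); k=1+np.argmax(st[1:,4]); print(st[k]); 
ct=max(cv2.findContours((l==k).astype(np.uint8),0,2)[0],key=cv2.contourArea); print(cv2.approxPolyDP(ct,4,True)[:,0].tolist())
```

```text
[0.51926843 0.22114341 0.15259868] 8.45 [-0.4   0.35 -2.71] [ 0.503  0.287  2.109 -0.59   0.387 -0.583] 0.07169782868516741 47.84454524517059
[ 199  216   76   92 2554]
[[273, 222], [260, 240], [247, 242], [235, 253], [223, 238], [238, 216], [199, 233], [207, 276], [216, 274], [217, 293], [232, 307], [249, 297], [235, 302], [226, 292], [230, 289], [232, 294], [240, 282], [253, 277], [263, 285], [251, 296], [270, 286], [267, 268], [265, 279], [257, 261], [255, 271], [251, 255], [274, 243]]
```

```bash
cat >> tgt.py <<'E'
OFF=np.array([-.004,0,-.038])
def pose(bar,al,yd):
    R=down(90+yd,al,yd); return np.array(bar)-R.apply(OFF),R
E
python3 - <<'E'
from tgt import *
p,R,s=now()
A=pose([.40,.06,.20],-14,8); B=pose([.385,.05,.10],-57,8); C=pose([.385,.05,.03],-57,8)
print(p+R.apply(OFF),A[0],B[0],C[0])
plan(p,R,*A,.5,n=14);print();plan(*A,*B,.5,n=12);print();plan(*B,*C,.5,n=4)
E
```

```text
[0.50561601 0.22086022 0.18799578] [0.38705302 0.05818042 0.16409645] [0.35128332 0.04526143 0.0826584 ] [0.35128332 0.04526143 0.0126584 ]
[{"dp": [0.21, -0.29, -0.13], "rotation": [-0.02, 0.73, -0.12], "jaw": 0.5}, {"dp": [0.22, -0.28, -0.12], "rotation": [-0.02, 0.73, -0.12], "jaw": 0.5}, {"dp": [0.22, -0.28, -0.11], "rotation": [-0.02, 0.73, -0.12], "jaw": 0.5}, {"dp": [0.23, -0.28, -0.09], "rotation": [-0.02, 0.73, -0.12], "jaw": 0.5}, {"dp": [0.24, -0.28, -0.08], "rotation": [-0.02, 0.73, -0.12], "jaw": 0.5}, {"dp": [0.24, -0.28, -0.07], "rotation": [-0.02, 0.73, -0.12], "jaw": 0.5}, {"dp": [0.25, -0.27, -0.06], "rotation": [-0.02, 0.73, -0.12], "jaw": 0.5}, {"dp": [0.26, -0.27, -0.05], "rotation": [-0.02, 0.73, -0.12], "jaw": 0.5}, {"dp": [0.26, -0.27, -0.03], "rotation": [-0.02, 0.73, -0.12], "jaw": 0.5}, {"dp": [0.26, -0.27, -0.02], "rotation": [-0.02, 0.73, -0.12], "jaw": 0.5}]
[{"dp": [0.27, -0.26, -0.01], "rotation": [-0.02, 0.73, -0.12], "jaw": 0.5}, {"dp": [0.27, -0.26, 0.01], "rotation": [-0.02, 0.73, -0.12], "jaw": 0.5}, {"dp": [0.27, -0.26, 0.02], "rotation": [-0.02,
[... 531 characters left out ...]
": [-0.04, -0.02, 0.18], "rotation": [0.0, 0.9, 0.0], "jaw": 0.5}, {"dp": [-0.05, -0.02, 0.18], "rotation": [0.0, 0.9, 0.0], "jaw": 0.5}, {"dp": [-0.06, -0.02, 0.18], "rotation": [0.0, 0.9, 0.0], "jaw": 0.5}, {"dp": [-0.07, -0.02, 0.17], "rotation": [0.0, 0.9, 0.0], "jaw": 0.5}]
[{"dp": [-0.08, -0.02, 0.17], "rotation": [0.0, 0.9, 0.0], "jaw": 0.5}, {"dp": [-0.09, -0.02, 0.16], "rotation": [0.0, 0.9, 0.0], "jaw": 0.5}]

[{"dp": [-0.37, 0.0, 0.24], "rotation": [0.0, 0.0, 0.0], "jaw": 0.5}, {"dp": [-0.37, 0.0, 0.24], "rotation": [0.0, 0.0, 0.0], "jaw": 0.5}, {"dp": [-0.37, 0.0, 0.24], "rotation": [0.0, 0.0, 0.0], "jaw": 0.5}, {"dp": [-0.37, 0.0, 0.24], "rotation": [0.0, 0.0, 0.0], "jaw": 0.5}]
```

Call:
apply_moves:
  steps:
    - {"dp": [0.21, -0.29, -0.13], "rotation": [-0.02, 0.73, -0.12], "jaw": 0.5}
    - {"dp": [0.22, -0.28, -0.12], "rotation": [-0.02, 0.73, -0.12], "jaw": 0.5}
    - {"dp": [0.22, -0.28, -0.11], "rotation": [-0.02, 0.73, -0.12], "jaw": 0.5}
    - {"dp": [0.23, -0.28, -0.09], "rotation": [-0.02, 0.73, -0.12], "jaw": 0.5}
    - {"dp": [0.24, -0.28, -0.08], "rotation": [-0.02, 0.73, -0.12], "jaw": 0.5}
    - {"dp": [0.24, -0.28, -0.07], "rotation": [-0.02, 0.73, -0.12], "jaw": 0.5}
    - {"dp": [0.25, -0.27, -0.06], "rotation": [-0.02, 0.73, -0.12], "jaw": 0.5}
    - {"dp": [0.26, -0.27, -0.05], "rotation": [-0.02, 0.73, -0.12], "jaw": 0.5}
    - {"dp": [0.26, -0.27, -0.03], "rotation": [-0.02, 0.73, -0.12], "jaw": 0.5}
    - {"dp": [0.26, -0.27, -0.02], "rotation": [-0.02, 0.73, -0.12], "jaw": 0.5}

```text
time_s: 9.33
eef_pos: [0.4246, 0.1038, 0.1607]
ee_rot: [-0.023, -0.054, 0.998, -0.005]
wrist_force: [-0.0, 0.3, -2.2]
gripper_width: 0.0718
gripper_force: 47.8
```

Call:
apply_moves:
  steps:
    - {"dp": [0.27, -0.26, -0.01], "rotation": [-0.02, 0.73, -0.12], "jaw": 0.5}
    - {"dp": [0.27, -0.26, 0.01], "rotation": [-0.02, 0.73, -0.12], "jaw": 0.5}
    - {"dp": [0.27, -0.26, 0.02], "rotation": [-0.02, 0.73, -0.12], "jaw": 0.5}
    - {"dp": [0.27, -0.26, 0.03], "rotation": [-0.02, 0.73, -0.12], "jaw": 0.5}
    - {"dp": [0.03, -0.02, 0.18], "rotation": [0, 0.9, 0], "jaw": 0.5}
    - {"dp": [0.02, -0.02, 0.19], "rotation": [0, 0.9, 0], "jaw": 0.5}
    - {"dp": [0.01, -0.02, 0.19], "rotation": [0, 0.9, 0], "jaw": 0.5}
    - {"dp": [0, -0.02, 0.19], "rotation": [0, 0.9, 0], "jaw": 0.5}
    - {"dp": [-0.01, -0.02, 0.19], "rotation": [0, 0.9, 0], "jaw": 0.5}
    - {"dp": [-0.02, -0.02, 0.19], "rotation": [0, 0.9, 0], "jaw": 0.5}

```text
time_s: 10.17
eef_pos: [0.3696, 0.0505, 0.1222]
ee_rot: [-0.307, -0.067, 0.949, -0.02]
wrist_force: [-0.7, -0.6, -3.1]
gripper_width: 0.0716
gripper_force: 47.8
```

Call:
apply_moves:
  steps:
    - {"dp": [-0.04, -0.02, 0.18], "rotation": [0, 0.9, 0], "jaw": 0.5}
    - {"dp": [-0.05, -0.02, 0.18], "rotation": [0, 0.9, 0], "jaw": 0.5}
    - {"dp": [-0.06, -0.02, 0.18], "rotation": [0, 0.9, 0], "jaw": 0.5}
    - {"dp": [-0.07, -0.02, 0.17], "rotation": [0, 0.9, 0], "jaw": 0.5}
    - {"dp": [-0.08, -0.02, 0.17], "rotation": [0, 0.9, 0], "jaw": 0.5}
    - {"dp": [-0.09, -0.02, 0.16], "rotation": [0, 0.9, 0], "jaw": 0.5}
    - {"dp": [0, 0, 0], "rotation": [0, 0, 0], "jaw": 0.5}
    - {"dp": [0, 0, 0], "rotation": [0, 0, 0], "jaw": 0.5}

```text
time_s: 10.83
eef_pos: [0.3516, 0.0434, 0.0811]
ee_rot: [-0.479, -0.062, 0.875, -0.033]
wrist_force: [-0.1, -0.4, -1.5]
gripper_width: 0.0719
gripper_force: 47.8
```

Run:
```python
from tgt import *
p,R,s=now(); print(p,R.as_matrix().round(3).tolist(),"bar",p+R.apply(OFF),s["time_s"],np.round(s["wrist_force"],2),np.round(s["joint_pos"],3),s["gripper_width"],s["gripper_force"])
C=pose([.385,.05,.03],-57,8);plan(p,R,*C,.5,n=5)
c=env.read_camera("scene")["frame"]; cv2.imwrite("pics/pl.png",c[:,:,::-1])
```

```text
[0.35163034 0.04339896 0.08106469] [[-0.533, -0.14, -0.834], [-0.078, 0.99, -0.117], [0.842, 0.003, -0.539]] bar [0.3854641  0.04814843 0.09817373] 10.8333 [-0.14 -0.4  -1.54] [ 0.111  0.819  1.705 -0.024  1.619 -1.59 ] 0.07192599416592714 47.784499526023865
[{"dp": [-0.29, 0.01, 0.18], "rotation": [0.0, -0.02, 0.01], "jaw": 0.5}, {"dp": [-0.29, 0.01, 0.19], "rotation": [0.0, -0.02, 0.01], "jaw": 0.5}, {"dp": [-0.29, 0.01, 0.19], "rotation": [0.0, -0.02, 0.01], "jaw": 0.5}, {"dp": [-0.29, 0.01, 0.19], "rotation": [0.0, -0.02, 0.01], "jaw": 0.5}, {"dp": [-0.29, 0.01, 0.19], "rotation": [0.0, -0.02, 0.01], "jaw": 0.5}]
```

Call:
apply_moves:
  steps:
    - {"dp": [-0.3, 0, 0.19], "rotation": [0, 0, 0], "jaw": 0.5}
    - {"dp": [-0.3, 0, 0.19], "rotation": [0, 0, 0], "jaw": 0.5}
    - {"dp": [-0.3, 0, 0.19], "rotation": [0, 0, 0], "jaw": 0.5}
    - {"dp": [-0.3, 0, 0.19], "rotation": [0, 0, 0], "jaw": 0.5}
    - {"dp": [-0.2, 0, 0.13], "rotation": [0, 0, 0], "jaw": 0.5}
    - {"dp": [0, 0, 0], "rotation": [0, 0, 0], "jaw": 0.5}
    - {"dp": [0, 0, 0], "rotation": [0, 0, 0], "jaw": 0.5}

```text
time_s: 11.47
eef_pos: [0.3518, 0.0438, 0.0156]
ee_rot: [-0.479, -0.062, 0.875, -0.032]
wrist_force: [-0.6, -0.2, -2.7]
gripper_width: 0.0715
gripper_force: 47.8
```

Call:
apply_moves:
  steps:
    - {"dp": [-0.08, 0, 0.05], "rotation": [0, 0, 0], "jaw": 0.5}
    - {"dp": [0, 0, 0], "rotation": [0, 0, 0], "jaw": 0.5}
    - {"dp": [0, 0, 0], "rotation": [0, 0, 0], "jaw": 0.5}

```text
time_s: 11.72
eef_pos: [0.3524, 0.0439, 0.0127]
ee_rot: [-0.479, -0.063, 0.875, -0.032]
wrist_force: [-0.9, -0.1, -1.5]
gripper_width: 0.072
gripper_force: 48.0
```

Run:
```python
from tgt import *
p,R,s=now(); print(p,"bar",p+R.apply(OFF),s["time_s"],np.round(s["wrist_force"],2))
for n in("scene","top"):
    c=env.read_camera(n);I=c["frame"];H=cv2.cvtColor(I,cv2.COLOR_RGB2HSV); m=cv2.inRange(H,(3,80,30),(18,255,200))
    # expected board corners when flat at this bar
    b=p+R.apply(OFF); yw=np.radians(8);X=np.array([np.cos(yw),np.sin(yw),0]);Y=np.array([-np.sin(yw),np.cos(yw),0])
    print(n,[proj(c,np.r_[b[:2],.01]+i*.073*X+j*.113*Y).round(0).tolist() for i,j in((-1,1),(-1,-1),(1,-1),(1,1))])
    cv2.imwrite(f"pics/p_{n}.png",I[:,:,::-1])
```

```text
[0.35242704 0.04387455 0.01270079] bar [0.38624189 0.04860965 0.02985114] 11.7167 [-0.87 -0.1  -1.48]
scene [[316.0, 320.0], [366.0, 279.0], [328.0, 259.0], [277.0, 296.0]]
top [[285.0, 293.0], [355.0, 287.0], [351.0, 242.0], [282.0, 248.0]]
```

Call:
apply_moves:
  steps:
    - {"dp": [-0.06, 0, 0.04], "rotation": [0, 0, 0], "jaw": 0.5}
    - {"dp": [0, 0, 0], "rotation": [0, 0, 0], "jaw": 0.5}

```text
time_s: 11.98
eef_pos: [0.3525, 0.0439, 0.0095]
ee_rot: [-0.478, -0.063, 0.875, -0.032]
wrist_force: [0.7, 0.1, 0.5]
gripper_width: 0.0718
gripper_force: 48.5
```

Call:
apply_moves:
  steps:
    - {"dp": [-0.06, 0, 0.04], "rotation": [0, 0, 0], "jaw": 0.5}
    - {"dp": [0, 0, 0], "rotation": [0, 0, 0], "jaw": 0.5}

```text
time_s: 12.15
eef_pos: [0.3524, 0.0439, 0.0065]
ee_rot: [-0.479, -0.063, 0.875, -0.032]
wrist_force: [1.8, -0.2, 1.5]
gripper_width: 0.0722
gripper_force: 48.7
```

Call:
apply_moves:
  steps:
    - {"dp": [-0.06, 0, 0.04], "rotation": [0, 0, 0], "jaw": 0.5}
    - {"dp": [0, 0, 0], "rotation": [0, 0, 0], "jaw": 0.5}

```text
time_s: 12.32
eef_pos: [0.3525, 0.0439, 0.004]
ee_rot: [-0.479, -0.062, 0.875, -0.032]
wrist_force: [4.1, 1.1, 4.0]
gripper_width: 0.0717
gripper_force: 49.3
```

Call:
apply_moves:
  steps:
    - {"dp": [0, 0, 0], "rotation": [0, 0, 0], "jaw": 1}
    - {"dp": [0, 0, 0], "rotation": [0, 0, 0], "jaw": 1}
    - {"dp": [0, 0, 0], "rotation": [0, 0, 0], "jaw": 1}
    - {"dp": [0, 0, 0], "rotation": [0, 0, 0], "jaw": 1}
    - {"dp": [0, 0, -0.2], "rotation": [0, 0, 0], "jaw": 1}
    - {"dp": [0, 0, -0.4], "rotation": [0, 0, 0], "jaw": 1}
    - {"dp": [0, 0, -0.6], "rotation": [0, 0, 0], "jaw": 1}
    - {"dp": [0, 0, -0.8], "rotation": [0, 0, 0], "jaw": 1}
    - {"dp": [0, 0, -0.8], "rotation": [0, 0, 0], "jaw": 1}

```text
time_s: 13.07
eef_pos: [0.4464, 0.057, 0.0653]
ee_rot: [-0.479, -0.062, 0.875, -0.032]
wrist_force: [0.8, -0.0, -0.8]
gripper_width: 0.0854
gripper_force: 0.0
```

Run:
```python
from tgt import *
p,R,s=now(); print(p,s["time_s"],np.round(s["wrist_force"],2))
A=down(90-81.5,0); # tool y along board x after pitch restored
P=np.array([.386,.049,.20]); plan(p,R,P,down(98,0),1)
```

```text
[0.44638028 0.05702984 0.06526685] 13.0667 [ 0.75 -0.03 -0.82]
[{"dp": [0.24, 0.0, -0.04], "rotation": [0.0, -0.96, 0.0], "jaw": 1}, {"dp": [0.24, 0.0, -0.05], "rotation": [0.0, -0.96, 0.0], "jaw": 1}, {"dp": [0.24, 0.0, -0.07], "rotation": [0.0, -0.96, 0.0], "jaw": 1}, {"dp": [0.23, 0.0, -0.08], "rotation": [0.0, -0.96, 0.0], "jaw": 1}, {"dp": [0.23, 0.0, -0.1], "rotation": [0.0, -0.96, 0.0], "jaw": 1}, {"dp": [0.22, 0.0, -0.11], "rotation": [0.0, -0.96, 0.0], "jaw": 1}, {"dp": [0.21, 0.0, -0.13], "rotation": [0.0, -0.96, 0.0], "jaw": 1}, {"dp": [0.2, 0.0, -0.14], "rotation": [0.0, -0.96, 0.0], "jaw": 1}, {"dp": [0.19, 0.0, -0.15], "rotation": [0.0, -0.96, 0.0], "jaw": 1}, {"dp": [0.18, 0.0, -0.17], "rotation": [0.0, -0.96, 0.0], "jaw": 1}]
[{"dp": [0.17, 0.0, -0.18], "rotation": [0.0, -0.96, 0.0], "jaw": 1}, {"dp": [0.16, 0.0, -0.19], "rotation": [0.0, -0.96, 0.0], "jaw": 1}, {"dp": [0.14, 0.0, -0.2], "rotation": [0.0, -0.96, 0.0], "jaw": 1}, {"dp": [0.13, 0.0, -0.21], "rotation": [0.0, -0.96, 0.0], "jaw": 1}, {"dp": [0.12, 0.0, -0.22], "rotation": [0.0, -0.96, 0.0], "jaw": 1}]
```

Call:
apply_moves:
  steps:
    - {"dp": [0.24, 0, -0.04], "rotation": [0, -0.96, 0], "jaw": 1}
    - {"dp": [0.24, 0, -0.05], "rotation": [0, -0.96, 0], "jaw": 1}
    - {"dp": [0.24, 0, -0.07], "rotation": [0, -0.96, 0], "jaw": 1}
    - {"dp": [0.23, 0, -0.08], "rotation": [0, -0.96, 0], "jaw": 1}
    - {"dp": [0.23, 0, -0.1], "rotation": [0, -0.96, 0], "jaw": 1}
    - {"dp": [0.22, 0, -0.11], "rotation": [0, -0.96, 0], "jaw": 1}
    - {"dp": [0.21, 0, -0.13], "rotation": [0, -0.96, 0], "jaw": 1}
    - {"dp": [0.2, 0, -0.14], "rotation": [0, -0.96, 0], "jaw": 1}
    - {"dp": [0.19, 0, -0.15], "rotation": [0, -0.96, 0], "jaw": 1}
    - {"dp": [0.18, 0, -0.17], "rotation": [0, -0.96, 0], "jaw": 1}

```text
time_s: 13.9
eef_pos: [0.4055, 0.0509, 0.1547]
ee_rot: [-0.162, -0.07, 0.984, -0.01]
wrist_force: [0.4, 0.3, -0.1]
gripper_width: 0.0854
gripper_force: 0.0
```

Call:
apply_moves:
  steps:
    - {"dp": [0.17, 0, -0.18], "rotation": [0, -0.96, 0], "jaw": 1}
    - {"dp": [0.16, 0, -0.19], "rotation": [0, -0.96, 0], "jaw": 1}
    - {"dp": [0.14, 0, -0.2], "rotation": [0, -0.96, 0], "jaw": 1}
    - {"dp": [0.13, 0, -0.21], "rotation": [0, -0.96, 0], "jaw": 1}
    - {"dp": [0.12, 0, -0.22], "rotation": [0, -0.96, 0], "jaw": 1}
    - {"dp": [0, 0, 0], "rotation": [0, 0, 1], "jaw": 1}
    - {"dp": [0, 0, 0], "rotation": [0, 0, 1], "jaw": 1}
    - {"dp": [0, 0, 0], "rotation": [0, 0, 1], "jaw": 1}
    - {"dp": [0, 0, 0], "rotation": [0, 0, 1], "jaw": 1}
    - {"dp": [0, 0, 0], "rotation": [0, 0, 1], "jaw": 1}

```text
time_s: 14.73
eef_pos: [0.3851, 0.0479, 0.1994]
ee_rot: [0.002, 0.106, 0.994, 0.002]
wrist_force: [0.0, 0.6, -0.5]
gripper_width: 0.0857
gripper_force: 0.0
```

Call:
apply_moves:
  steps:
    - {"dp": [0, 0, 0], "rotation": [0, 0, 1], "jaw": 1}
    - {"dp": [0, 0, 0], "rotation": [0, 0, 1], "jaw": 1}
    - {"dp": [0, 0, 0], "rotation": [0, 0, 1], "jaw": 1}
    - {"dp": [0, 0, 0], "rotation": [0, 0, 1], "jaw": 1}
    - {"dp": [0, 0, 0], "rotation": [0, 0, 1], "jaw": 1}
    - {"dp": [0, 0, 0], "rotation": [0, 0, 1], "jaw": 1}
    - {"dp": [0, 0, 0], "rotation": [0, 0, 1], "jaw": 1}
    - {"dp": [0, 0, 0], "rotation": [0, 0, 1], "jaw": 1}
    - {"dp": [0, 0, 0], "rotation": [0, 0, 1], "jaw": 1}
    - {"dp": [0, 0, 0], "rotation": [0, 0, 1], "jaw": 1}

```text
time_s: 15.57
eef_pos: [0.3851, 0.0479, 0.1992]
ee_rot: [0.001, 0.439, 0.898, 0.003]
wrist_force: [0.0, 0.2, -1.1]
gripper_width: 0.0855
gripper_force: 0.0
```

Call:
apply_moves:
  steps:
    - {"dp": [0, 0, 0], "rotation": [0, 0, 1], "jaw": 1}
    - {"dp": [0, 0, 0], "rotation": [0, 0, 1], "jaw": 1}
    - {"dp": [0, 0, 0], "rotation": [0, 0, 1], "jaw": 1}
    - {"dp": [0, 0, 0], "rotation": [0, 0, 1], "jaw": 1}
    - {"dp": [0, 0, 0], "rotation": [0, 0, 1], "jaw": 1}
    - {"dp": [0, 0, 0], "rotation": [0, 0, 1], "jaw": 1}
    - {"dp": [0, 0, 0], "rotation": [0, 0, 1], "jaw": 1}
    - {"dp": [0, 0, 0], "rotation": [0, 0, 0.5], "jaw": 1}
    - {"dp": [0, 0, 0], "rotation": [0, 0, 0], "jaw": 1}

```text
time_s: 16.32
eef_pos: [0.3851, 0.0479, 0.1992]
ee_rot: [0.0, 0.656, 0.755, 0.003]
wrist_force: [-0.0, 0.7, 0.6]
gripper_width: 0.0857
gripper_force: 0.0
```

Run:
```python
from tgt import *
p,R,s=now(); print(p,R.as_matrix().round(3).tolist(),s["time_s"],np.round(s["joint_pos"],3))
O=[]
for n in("scene","top"):
    c=env.read_camera(n);I=c["frame"];H=cv2.cvtColor(I,cv2.COLOR_RGB2HSV)
    g=cv2.inRange(H,(18,120,90),(34,255,255)); x0,y0,x1,y1=(270,250,375,325) if n=="scene" else (275,235,362,300)
    mm=np.zeros_like(g);mm[y0:y1,x0:x1]=1
    ys,xs=np.nonzero(g*mm)
    print(n,"gold",len(xs),(xs.min(),xs.max(),ys.min(),ys.max(),xs.mean().round(1),ys.mean().round(1)) if len(xs) else "")
    print("  proj bar",[proj(c,[.386+k*.037*-.139,.049+k*.037*.99,.02]).round(1).tolist() for k in(-1,0,1)])
    m=cv2.inRange(H,(3,80,30),(18,255,200))*mm; k=max(cv2.findContours(m,0,2)[0],key=cv2.contourArea); print("  brown",cv2.contourArea(k),cv2.minAreaRect(k),cv2.approxPolyDP(k,3,True)[:,0].tolist())
    O.append(cv2.resize(I[y0-20:y1+20,x0-20:x1+20,::-1],(400,400),interpolation=cv2.INTER_CUBIC))
cv2.imwrite("pics/flat.png",np.hstack(O))
```

```text
[0.38510036 0.04788653 0.19921098] [[-0.139, 0.99, 0.005], [0.99, 0.139, 0.004], [0.003, 0.005, -1.0]] 16.3167 [ 0.09   0.072  2.13   0.004  0.935 -0.052]
scene gold 125 (np.int64(312), np.int64(332), np.int64(277), np.int64(295), np.float64(322.1), np.float64(285.8))
  proj bar [[330.3, 278.3], [322.1, 284.6], [313.7, 291.2]]
  brown 2564.0 ((321.98779296875, 288.6097412109375), (43.10396194458008, 79.18009948730469), 51.34019470214844) [[365, 279], [328, 260], [278, 297], [317, 320]]
top gold 0 
  proj bar [[329.8, 265.8], [318.3, 266.8], [306.8, 267.7]]
  brown 338.0 ((348.6521301269531, 265.54241943359375), (43.395790100097656, 9.438209533691406), 87.1375961303711) [[345, 244], [345, 287], [354, 287], [351, 245]]
```

Run:
```python
from tgt import *
c=env.read_camera("scene")
q=[onz(c,u,v,.006) for u,v in [[365.5,279],[328,259.5],[277.5,297],[317,320.5]]]
# order: (-x,-y),(+x,-y),(+x,+y),(-x,+y)
print(np.mean(q,0),[np.linalg.norm(q[i]-q[(i+1)%4]).round(4) for i in range(4)])
e=q[1]-q[0]+q[2]-q[3]; f=q[3]-q[0]+q[2]-q[1]; print(np.degrees([np.arctan2(e[1],e[0]),np.arctan2(-f[0],f[1])]))
```

```text
[0.38669519 0.04597938 0.006     ] [np.float64(0.1447), np.float64(0.2265), np.float64(0.1458), np.float64(0.2238)]
[8.62902263 8.59424384]
```

Call:
apply_moves:
  steps:
    - {"dp": [0, 0, 0.8], "rotation": [0, 0, 0], "jaw": 0.3}
    - {"dp": [0, 0, 0.8], "rotation": [0, 0, 0], "jaw": 0.3}
    - {"dp": [0, 0, 0.8], "rotation": [0, 0, 0], "jaw": 0.3}
    - {"dp": [0, 0, 0.8], "rotation": [0, 0, 0], "jaw": 0.3}
    - {"dp": [0, 0, 0.6], "rotation": [0, 0, 0], "jaw": 0.3}
    - {"dp": [0, 0, 0], "rotation": [0, 0, 0], "jaw": 0.3}
    - {"dp": [0, 0, 0], "rotation": [0, 0, 0], "jaw": 0.3}

```text
time_s: 17.05
eef_pos: [0.3847, 0.0484, 0.0462]
ee_rot: [-0.001, 0.655, 0.755, 0.002]
wrist_force: [0.1, 0.2, 1.5]
gripper_width: 0.0256
gripper_force: 0.0
```

Call:
apply_moves:
  steps:
    - {"dp": [0, 0.04, 0.15], "rotation": [0, 0, -0.15], "jaw": 0.3}
    - {"dp": [0, 0, 0.15], "rotation": [0, 0, 0], "jaw": 0.3}
    - {"dp": [0, 0, 0.15], "rotation": [0, 0, 0], "jaw": 0.3}
    - {"dp": [0, 0, 0.15], "rotation": [0, 0, 0], "jaw": 0.3}
    - {"dp": [0, 0, 0], "rotation": [0, 0, 0], "jaw": 0.3}

```text
time_s: 17.47
eef_pos: [0.3871, 0.0488, 0.0224]
ee_rot: [0.0, 0.652, 0.758, 0.003]
wrist_force: [0.4, 0.3, 0.1]
gripper_width: 0.026
gripper_force: 0.0
```

Call:
apply_moves:
  steps:
    - {"dp": [0, 0, 0.1], "rotation": [0, 0, 0], "jaw": 0.3}
    - {"dp": [0, 0, 0.1], "rotation": [0, 0, 0], "jaw": 0.3}
    - {"dp": [0, 0, 0], "rotation": [0, 0, 0], "jaw": 0.3}

```text
time_s: 17.72
eef_pos: [0.3871, 0.0488, 0.0143]
ee_rot: [0.0, 0.652, 0.758, 0.003]
wrist_force: [0.5, 0.4, -0.1]
gripper_width: 0.0258
gripper_force: 0.0
```

Run:
```python
from tgt import *
c=env.read_camera("scene");p,R,s=now(); print(p,s["time_s"],np.round(s["wrist_force"],2))
I=c["frame"][255:315,290:350,::-1]; J=cv2.resize(I,(400,400),interpolation=cv2.INTER_CUBIC)
t=env.read_camera("top")["frame"][230:300,280:350,::-1]
cv2.imwrite("pics/gr.png",J)
# where tool-down tips would project: real tip candidates
for t in(-.04,-.03,-.02,0): print(t,((proj(c,p+R.apply([0,-.018,t]))-[290,255])*400/60).round(0),((proj(c,p+R.apply([0,.018,t]))-[290,255])*400/60).round(0))
H=cv2.cvtColor(c["frame"],cv2.COLOR_RGB2HSV); g=cv2.inRange(H,(18,120,90),(34,255,255))[265:305,300:345]
for r in g: print("".join("#" if k else "." for k in r)) if r.any() else 0
```

```text
[0.38709625 0.04878498 0.01450646] 17.7667 [ 0.37  0.21 -0.23]
-0.04 [246. 153.] [181. 117.]
-0.03 [246. 171.] [181. 135.]
-0.02 [245. 188.] [181. 153.]
0 [245. 224.] [181. 188.]
...............................#.............
...............................#.............
.............................###.............
.......................#....######...........
......................###########............
....................#.#####.####.............
...................######....................
..................######.....................
................######.......................
...............######........................
..............######.........................
..............#####..........................
..............#####..........................
.............#######.........................
.............#######.........................
...............####..........................
.................#...........................
```

Call:
apply_moves:
  steps:
    - {"dp": [0, 0, 0.1], "rotation": [0, 0, 0], "jaw": 0.3}
    - {"dp": [0, 0, 0.1], "rotation": [0, 0, 0], "jaw": 0.3}
    - {"dp": [0, 0, 0], "rotation": [0, 0, 0], "jaw": 0.3}

```text
time_s: 18.07
eef_pos: [0.3871, 0.0488, 0.0062]
ee_rot: [0.0, 0.652, 0.758, 0.003]
wrist_force: [-0.8, 0.2, 0.0]
gripper_width: 0.0255
gripper_force: 0.0
```

Call:
apply_moves:
  steps:
    - {"dp": [0, 0, 0.1], "rotation": [0, 0, 0], "jaw": 0.3}
    - {"dp": [0, 0, 0], "rotation": [0, 0, 0], "jaw": 0.3}

```text
time_s: 18.23
eef_pos: [0.3871, 0.0488, 0.0023]
ee_rot: [0.0, 0.652, 0.759, 0.003]
wrist_force: [0.2, 0.3, 0.4]
gripper_width: 0.0254
gripper_force: 0.0
```

Call:
apply_moves:
  steps:
    - {"dp": [0, 0, 0.08], "rotation": [0, 0, 0], "jaw": 0.3}
    - {"dp": [0, 0, 0], "rotation": [0, 0, 0], "jaw": 0.3}

```text
time_s: 18.4
eef_pos: [0.3872, 0.0489, -0.0008]
ee_rot: [0.0, 0.652, 0.759, 0.003]
wrist_force: [-0.7, -0.9, -0.6]
gripper_width: 0.0259
gripper_force: 0.0
```

Call:
apply_moves:
  steps:
    - {"dp": [0, 0, 0.08], "rotation": [0, 0, 0], "jaw": 0.3}
    - {"dp": [0, 0, 0], "rotation": [0, 0, 0], "jaw": 0.3}

```text
time_s: 18.57
eef_pos: [0.3873, 0.0489, -0.0039]
ee_rot: [0.0, 0.652, 0.759, 0.003]
wrist_force: [-0.1, -0.7, 0.0]
gripper_width: 0.0258
gripper_force: 0.0
```

Call:
apply_moves:
  steps:
    - {"dp": [0, 0, 0.08], "rotation": [0, 0, 0], "jaw": 0.3}
    - {"dp": [0, 0, 0], "rotation": [0, 0, 0], "jaw": 0.3}

```text
time_s: 18.73
eef_pos: [0.3873, 0.0489, -0.0071]
ee_rot: [0.0, 0.652, 0.759, 0.003]
wrist_force: [-0.9, 0.2, 0.2]
gripper_width: 0.0254
gripper_force: 0.0
```

Call:
apply_moves:
  steps:
    - {"dp": [0, 0, 0.08], "rotation": [0, 0, 0], "jaw": 0.3}
    - {"dp": [0, 0, 0], "rotation": [0, 0, 0], "jaw": 0.3}

```text
time_s: 18.9
eef_pos: [0.3873, 0.0489, -0.0104]
ee_rot: [0.0, 0.652, 0.758, 0.003]
wrist_force: [-0.8, -0.6, 0.5]
gripper_width: 0.0258
gripper_force: 0.0
```

Call:
apply_moves:
  steps:
    - {"dp": [0, 0, 0.06], "rotation": [0, 0, 0], "jaw": 0.3}
    - {"dp": [0, 0, 0], "rotation": [0, 0, 0], "jaw": 0.3}

```text
time_s: 19.07
eef_pos: [0.3873, 0.0489, -0.0127]
ee_rot: [0.0, 0.652, 0.758, 0.003]
wrist_force: [0.6, -0.5, -0.3]
gripper_width: 0.026
gripper_force: 0.0
```

Call:
apply_moves:
  steps:
    - {"dp": [0, 0, 0.06], "rotation": [0, 0, 0], "jaw": 0.3}
    - {"dp": [0, 0, 0], "rotation": [0, 0, 0], "jaw": 0.3}

```text
time_s: 19.23
eef_pos: [0.3874, 0.0489, -0.0151]
ee_rot: [0.0, 0.652, 0.758, 0.003]
wrist_force: [-0.8, 1.0, 0.1]
gripper_width: 0.0256
gripper_force: 0.0
```

Call:
apply_moves:
  steps:
    - {"dp": [0, 0, 0.06], "rotation": [0, 0, 0], "jaw": 0.3}
    - {"dp": [0, 0, 0], "rotation": [0, 0, 0], "jaw": 0.3}

```text
time_s: 19.4
eef_pos: [0.3874, 0.0489, -0.0175]
ee_rot: [0.0, 0.652, 0.758, 0.003]
wrist_force: [0.1, 0.7, 0.1]
gripper_width: 0.0254
gripper_force: 0.0
```

Call:
apply_moves:
  steps:
    - {"dp": [0, 0, 0.06], "rotation": [0, 0, 0], "jaw": 0.3}
    - {"dp": [0, 0, 0], "rotation": [0, 0, 0], "jaw": 0.3}

```text
time_s: 19.57
eef_pos: [0.3876, 0.049, -0.0194]
ee_rot: [0.0, 0.652, 0.759, 0.003]
wrist_force: [-0.1, 0.0, 6.4]
gripper_width: 0.0257
gripper_force: 3.4
```

Call:
apply_moves:
  steps:
    - {"dp": [0, 0, -0.12], "rotation": [0, 0, 0], "jaw": 0.3}
    - {"dp": [0, 0, 0], "rotation": [0, 0, 0], "jaw": 0.3}
    - {"dp": [0, 0, 0], "rotation": [0, 0, 0], "jaw": 0}
    - {"dp": [0, 0, 0], "rotation": [0, 0, 0], "jaw": 0}
    - {"dp": [0, 0, 0], "rotation": [0, 0, 0], "jaw": 0}
    - {"dp": [0, 0, 0], "rotation": [0, 0, 0], "jaw": 0}
  grip_force: 70

```text
time_s: 20.07
eef_pos: [0.3874, 0.0489, -0.0145]
ee_rot: [0.0, 0.652, 0.758, 0.003]
wrist_force: [-2.6, -0.7, 9.8]
gripper_width: 0.0098
gripper_force: 68.6
```

Call:
apply_moves:
  steps:
    - {"dp": [0, 0, -0.1], "rotation": [0, 0, 0], "jaw": 0}
    - {"dp": [0, 0, -0.3], "rotation": [0, 0, 0], "jaw": 0}
    - {"dp": [0, 0, -0.6], "rotation": [0, 0, 0], "jaw": 0}
    - {"dp": [0, 0, -0.8], "rotation": [0, 0, 0], "jaw": 0}
    - {"dp": [0, 0, -0.8], "rotation": [0, 0, 0], "jaw": 0}
    - {"dp": [0, 0, -0.8], "rotation": [0, 0, 0], "jaw": 0}
    - {"dp": [0, 0, -0.6], "rotation": [0, 0, 0], "jaw": 0}
    - {"dp": [0, 0, 0], "rotation": [0, 0, 0], "jaw": 0}
    - {"dp": [0, 0, 0], "rotation": [0, 0, 0], "jaw": 0}

```text
time_s: 20.82
eef_pos: [0.3875, 0.0483, 0.146]
ee_rot: [0.001, 0.652, 0.759, 0.004]
wrist_force: [-1.0, 0.2, -2.9]
gripper_width: 0.0095
gripper_force: 69.0
```

Run:
```python
from tgt import *
p,R,s=now(); print(p,R.as_matrix().round(3).tolist(),s["time_s"],np.round(s["wrist_force"],2),np.round(s["wrist_torque"],2),s["gripper_width"],s["gripper_force"])
for n in("scene","top"):
    c=env.read_camera(n);H=cv2.cvtColor(c["frame"],cv2.COLOR_RGB2HSV); m=cv2.inRange(H,(3,80,30),(18,255,200))
    mm=np.zeros_like(m)
    if n=="scene": mm[180:330,250:400]=1
    else: mm[200:310,270:352]=1
    k=max(cv2.findContours(m*mm,0,2)[0],key=cv2.contourArea); print(n,cv2.contourArea(k),cv2.approxPolyDP(k,3,True)[:,0].tolist())
    b=p.copy();b[2]=p[2]+.0137+.006; yw=np.arctan2(R.as_matrix()[1,1],R.as_matrix()[0,1]);X=np.array([np.cos(yw),np.sin(yw),0]);Y=np.array([-np.sin(yw),np.cos(yw),0])
    print(" exp",[proj(c,b+i*.073*X+j*.113*Y).round(1).tolist() for i,j in((-1,-1),(1,-1),(1,1),(-1,1))])
    cv2.imwrite(f"pics/up_{n}.png",c["frame"][:,:,::-1])
```

```text
[0.3874719  0.04834229 0.14599924] [[-0.151, 0.989, 0.007], [0.989, 0.151, 0.004], [0.003, 0.008, -1.0]] 20.8167 [-1.    0.22 -2.87] [-0.   -0.04  0.02] 0.009538133202710793 69.0151047706604
scene 3179.5 [[275, 252], [316, 275], [335, 260], [355, 268], [388, 239], [388, 220], [381, 220], [371, 232], [358, 229], [365, 222], [356, 229], [351, 226], [353, 222], [342, 223], [332, 232], [334, 238], [324, 245], [319, 243], [320, 248], [315, 250], [311, 247], [317, 240], [316, 230], [304, 212], [305, 224], [310, 228]]
 exp [[368.4, 235.1], [327.5, 216.7], [273.6, 252.4], [315.7, 275.2]]
top 381.0 [[289, 238], [278, 240], [282, 286], [289, 279]]
 exp [[358.1, 278.6], [352.9, 230.6], [277.9, 237.7], [281.8, 285.8]]
```

Run:
```python
from tgt import *
p,R,s=now()
plan(p,R,[.4902,-.1855,.126],down(10.7),0,n=9)
```

```text
[{"dp": [-0.69, 0.19, 0.05], "rotation": [0.0, -0.01, -0.06], "jaw": 0}, {"dp": [-0.69, 0.19, 0.05], "rotation": [0.0, -0.01, -0.06], "jaw": 0}, {"dp": [-0.69, 0.18, 0.05], "rotation": [0.0, -0.01, -0.06], "jaw": 0}, {"dp": [-0.69, 0.18, 0.05], "rotation": [0.0, -0.01, -0.06], "jaw": 0}, {"dp": [-0.69, 0.18, 0.05], "rotation": [0.0, -0.01, -0.06], "jaw": 0}, {"dp": [-0.69, 0.18, 0.05], "rotation": [0.0, -0.01, -0.06], "jaw": 0}, {"dp": [-0.69, 0.17, 0.05], "rotation": [0.0, -0.01, -0.06], "jaw": 0}, {"dp": [-0.69, 0.17, 0.05], "rotation": [0.0, -0.01, -0.06], "jaw": 0}, {"dp": [-0.69, 0.17, 0.05], "rotation": [0.0, -0.01, -0.06], "jaw": 0}]
```

Call:
apply_moves:
  steps:
    - {"dp": [-0.4, 0.1, 0], "rotation": [0, -0.01, -0.06], "jaw": 0}
    - {"dp": [-0.69, 0.19, 0.05], "rotation": [0, -0.01, -0.06], "jaw": 0}
    - {"dp": [-0.69, 0.18, 0.05], "rotation": [0, -0.01, -0.06], "jaw": 0}
    - {"dp": [-0.69, 0.18, 0.05], "rotation": [0, -0.01, -0.06], "jaw": 0}
    - {"dp": [-0.69, 0.18, 0.05], "rotation": [0, -0.01, -0.06], "jaw": 0}
    - {"dp": [-0.69, 0.18, 0.05], "rotation": [0, -0.01, -0.06], "jaw": 0}
    - {"dp": [-0.69, 0.17, 0.05], "rotation": [0, -0.01, -0.06], "jaw": 0}
    - {"dp": [-0.69, 0.17, 0.05], "rotation": [0, -0.01, -0.06], "jaw": 0}
    - {"dp": [-0.69, 0.17, 0.05], "rotation": [0, -0.01, -0.06], "jaw": 0}
    - {"dp": [-0.3, 0.09, 0.1], "rotation": [0, 0, 0], "jaw": 0}

```text
time_s: 21.75
eef_pos: [0.4929, -0.1885, 0.1234]
ee_rot: [0.002, 0.638, 0.77, 0.0]
wrist_force: [0.3, 0.5, -0.7]
gripper_width: 0.0097
gripper_force: 69.0
```

Call:
apply_moves:
  steps:
    - {"dp": [0, 0, 0], "rotation": [0, 0, 0], "jaw": 0}
    - {"dp": [0, 0, 0], "rotation": [0, 0, 0], "jaw": 0}

```text
time_s: 21.92
eef_pos: [0.4907, -0.1854, 0.1233]
ee_rot: [0.0, 0.638, 0.77, 0.0]
wrist_force: [-0.0, 0.6, -2.7]
gripper_width: 0.0097
gripper_force: 68.9
```

Run:
```python
from tgt import *
p,R,s=now(); M=R.as_matrix(); print(p,np.degrees(np.arctan2(M[1,1],M[0,1])),M[:,2].round(3),s["time_s"],np.round(s["wrist_force"],2))
yw=np.arctan2(M[1,1],M[0,1]);X=np.array([np.cos(yw),np.sin(yw),0]);Y=np.array([-np.sin(yw),np.cos(yw),0])
b=p.copy();b[2]+=.0145+.006
O=[]
for n in("scene","top"):
    c=env.read_camera(n);I=np.ascontiguousarray(c["frame"][:,:,::-1])
    x0,y0,w=(295,155,100) if n=="scene" else (345,190,100)
    J=cv2.resize(I[y0:y0+w,x0:x0+w],(400,400) if 0 else (400,400),interpolation=cv2.INTER_CUBIC); k=400/w
    for i,j in((-1,-1),(1,-1),(1,1),(-1,1)):
        q=(proj(c,b+i*.073*X+j*.113*Y)+.5-[x0,y0])*k; cv2.drawMarker(J,tuple(q.astype(int).tolist()),(0,255,0),cv2.MARKER_CROSS,9,1)
    yc=np.radians(10.7);A=np.array([np.cos(yc),np.sin(yc),0]);B=np.array([-np.sin(yc),np.cos(yc),0])
    for i,j in((-1,-1),(1,-1),(1,1),(-1,1)):
        q=(proj(c,np.array([.4902,-.1872,.085])+i*.085*A+j*.125*B)+.5-[x0,y0])*k; cv2.circle(J,tuple(q.astype(int).tolist()),3,(255,255,0),1)
    O.append(J); cv2.imwrite(f"pics/hov_{n}.png",I)
cv2.imwrite("pics/hov.png",cv2.resize(np.hstack(O),(800,400)))
```

```text
[ 0.49073673 -0.18543743  0.12329381] 10.74729942042661 [ 0.001 -0.    -1.   ] 21.9167 [-0.02  0.56 -2.75]
```

View pics/hov.png

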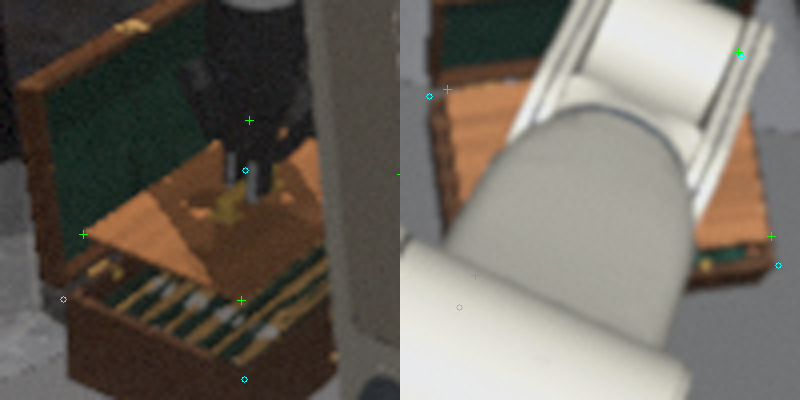

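The last picture (scale 4) shows the board hanging level over the open chest. Its back-left corner is on the predicted cross at (83,234) in the left crop, and the chest's front-right rim corner is on its circle at (778,265) in the right crop. I'll refine numerically from the edges.

Run:
```python
from h import *
I=cv2.imread("pics/hov_scene.png");H=cv2.cvtColor(I,cv2.COLOR_BGR2HSV)
# edge profile perpendicular to board's +y edge and -x edge, in image at several stations
c=env.read_camera("scene")
b=np.array([.49073673,-.18543743,.12329381+.0145+.006]);yw=np.radians(10.75);X=np.array([np.cos(yw),np.sin(yw),0]);Y=np.array([-np.sin(yw),np.cos(yw),0])
f=I.astype(np.float32)
def prof(p0,d,rng):
    out=[]
    for a in rng:
        u,v=proj(c,p0+d*a); out.append(cv2.getRectSubPix(f,(1,1),(float(u),float(v)))[0,0])
    return np.array(out)
rng=np.arange(-.016,.0161,.002)
print("offsets mm",(rng*1000).astype(int))
for i in(-.05,0,.05): 
    q=prof(b+i*X+.113*Y,Y,rng); print("+y edge st",i,[f"{int(r)}/{int(g)}" for bb,g,r in q])
for j in(.09,.06,.03,0,-.03): 
    q=prof(b+j*Y-.073*X,-X,rng); print("-x edge st",j,[f"{int(r)}/{int(g)}" for bb,g,r in q])
T=cv2.imread("pics/hov_top.png").astype(np.float32); c=env.read_camera("top"); f=T
for i in(.06,.04,.02): 
    q=prof(b+i*X+.113*Y,Y,rng); print("top +y st",i,[f"{int(r)}/{int(g)}" for bb,g,r in q])
for j in(-.09,-.105): 
    q=prof(b+j*Y-.073*X,-X,rng); print("top -x st",j,[f"{int(r)}/{int(g)}" for bb,g,r in q])
for i in(-.06,-.05,-.04,0): 
    q=prof(b+i*X-.113*Y,-Y,rng); print("top -y st",i,[f"{int(r)}/{int(g)}" for bb,g,r in q])
```

```text
offsets mm [-16 -14 -12 -10  -8  -6  -4  -2   0   2   4   5   8  10  12  13  16]
+y edge st -0.05 ['76/51', '76/53', '75/51', '74/48', '74/47', '78/52', '81/56', '83/58', '85/61', '88/65', '93/71', '101/79', '103/82', '103/86', '107/93', '109/100', '112/105']
+y edge st 0 ['156/102', '156/102', '156/102', '156/103', '155/102', '144/95', '130/87', '114/77', '90/63', '66/50', '47/39', '34/34', '26/31', '24/31', '23/33', '27/36', '30/38']
+y edge st 0.05 ['156/102', '157/102', '157/103', '156/102', '152/99', '143/94', '127/84', '111/74', '97/64', '82/54', '79/51', '82/53', '83/53', '84/52', '81/50', '80/51', '82/54']
-x edge st 0.09 ['74/51', '73/50', '71/48', '73/50', '74/50', '72/48', '73/47', '74/48', '74/51', '72/54', '65/54', '52/50', '42/45', '35/41', '30/36', '32/35', '48/43']
-x edge st 0.06 ['76/51', '76/51', '75/51', '74/50', '73/50', '75/50', '78/53', '78/54', '76/53', '69/51', '59/50', '49/48', '39/45', '32/40', '31/37', '40/41', '61/50']
-x edge st 0.03 ['80/54', '77/53', '75/51', '75/50', '77/51', '76/52', '76/51', '78/52', '76/54', '71/55', '62/52', '51/49', '40/43', '31/
[... 1427 characters left out ...]
04', '115/106', '112/112', '112/114', '113/115', '113/115', '113/114', '113/114', '113/114']
top -y st -0.05 ['180/125', '180/124', '179/124', '181/125', '182/127', '181/129', '174/128', '157/122', '136/112', '123/111', '115/112', '112/113', '113/113', '113/114', '112/114', '113/113', '113/113']
top -y st -0.04 ['167/115', '167/115', '167/115', '168/116', '168/117', '164/114', '156/110', '138/103', '122/101', '109/103', '110/109', '111/112', '112/115', '113/115', '114/115', '114/115', '113/114']
top -y st 0 ['177/137', '179/129', '181/125', '183/125', '184/127', '182/125', '173/119', '151/110', '131/105', '116/106', '113/110', '113/113', '114/115', '114/115', '114/114', '113/114', '113/115']
```

Call:
apply_moves:
  steps:
    - {"dp": [-0.05, 0, 0.2], "rotation": [0, 0, 0], "jaw": 0}
    - {"dp": [-0.045, 0, 0.3], "rotation": [0, 0, 0], "jaw": 0}
    - {"dp": [0, 0, 0.3], "rotation": [0, 0, 0], "jaw": 0}
    - {"dp": [0, 0, 0.2], "rotation": [0, 0, 0], "jaw": 0}
    - {"dp": [0, 0, 0.1], "rotation": [0, 0, 0], "jaw": 0}
    - {"dp": [0, 0, 0], "rotation": [0, 0, 0], "jaw": 0}
    - {"dp": [0, 0, 0], "rotation": [0, 0, 0], "jaw": 0}

```text
time_s: 22.7
eef_pos: [0.4932, -0.1898, 0.0812]
ee_rot: [0.002, 0.637, 0.771, 0.001]
wrist_force: [1.2, -0.2, -1.5]
gripper_width: 0.0099
gripper_force: 69.0
```

Call:
apply_moves:
  steps:
    - {"dp": [0, 0, 0.07], "rotation": [0, 0, 0], "jaw": 0}
    - {"dp": [0, 0, 0], "rotation": [0, 0, 0], "jaw": 0}

```text
time_s: 22.87
eef_pos: [0.4936, -0.19, 0.0788]
ee_rot: [0.003, 0.637, 0.771, 0.001]
wrist_force: [0.2, 0.9, -2.0]
gripper_width: 0.0096
gripper_force: 69.0
```

Call:
apply_moves:
  steps:
    - {"dp": [0, 0, 0.07], "rotation": [0, 0, 0], "jaw": 0}
    - {"dp": [0, 0, 0], "rotation": [0, 0, 0], "jaw": 0}

```text
time_s: 23.03
eef_pos: [0.4934, -0.1899, 0.0758]
ee_rot: [0.003, 0.637, 0.771, 0.001]
wrist_force: [-0.3, -0.0, -2.8]
gripper_width: 0.0097
gripper_force: 69.0
```

Call:
apply_moves:
  steps:
    - {"dp": [0, 0, 0.05], "rotation": [0, 0, 0], "jaw": 0}
    - {"dp": [0, 0, 0], "rotation": [0, 0, 0], "jaw": 0}

```text
time_s: 23.2
eef_pos: [0.4933, -0.1898, 0.0737]
ee_rot: [0.003, 0.637, 0.771, 0.001]
wrist_force: [-0.4, -0.5, -1.8]
gripper_width: 0.0099
gripper_force: 69.0
```

Call:
apply_moves:
  steps:
    - {"dp": [0.025, -0.045, 0], "rotation": [0, 0, 0], "jaw": 0}
    - {"dp": [0, 0, 0], "rotation": [0, 0, 0], "jaw": 0}
    - {"dp": [0, 0, 0], "rotation": [0, 0, 0], "jaw": 0}

```text
time_s: 23.45
eef_pos: [0.4913, -0.1892, 0.0739]
ee_rot: [0.003, 0.637, 0.771, 0.001]
wrist_force: [1.3, -0.2, -0.9]
gripper_width: 0.0099
gripper_force: 69.0
```

Run:
```python
from h import *
p,R,s=now();M=R.as_matrix(); print(p,np.degrees(np.arctan2(M[1,1],M[0,1])),M[:,2].round(4),s["time_s"])
c=env.read_camera("top"); f=c["frame"].astype(np.float32)
b=p+[0,0,.0205];yw=np.arctan2(M[1,1],M[0,1]);X=np.array([np.cos(yw),np.sin(yw),0]);Y=np.array([-np.sin(yw),np.cos(yw),0])
rng=np.arange(-.01,.0241,.002); print((rng*1000).round().astype(int))
def prof(p0,d): return " ".join("%d"%cv2.getRectSubPix(f,(1,1),tuple(float(x) for x in proj(c,p0+d*a)))[0,0][0] for a in rng)
for i in(.06,.04,.02): print("+y",i,prof(b+i*X+.113*Y,Y))
for j in(-.075,-.09,-.1): print("-x",j,prof(b+j*Y-.073*X,-X))
for i in(-.06,-.04,-.02,0): print("-y",i,prof(b+i*X-.113*Y,-Y))
```

```text
[ 0.49128089 -0.18917399  0.07390791] 10.82199244633158 [ 0.0052 -0.0022 -1.    ] 23.45
[-10  -8  -6  -4  -2   0   2   4   6   8  10  12  14  16  18  20  22  24]
+y 0.06 188 188 187 181 171 149 127 113 109 111 109 103 91 79 74 83 95 108
+y 0.04 179 179 178 174 166 143 123 110 107 108 110 110 110 108 113 124 137 148
+y 0.02 169 163 158 155 153 152 148 143 131 120 108 114 126 153 174 192 197 202
-x -0.075 189 189 187 184 171 145 107 81 68 83 90 91 79 65 49 46 50 64
-x -0.09 190 189 186 179 168 141 111 80 82 88 97 95 89 72 57 46 48 56
-x -0.1 192 191 190 188 176 154 121 96 82 92 95 92 79 65 49 46 49 61
-y -0.06 190 190 187 177 156 133 117 109 108 111 112 111 111 112 113 114 114 113
-y -0.04 169 168 164 154 140 123 113 107 108 111 113 114 113 112 113 113 113 113
-y -0.02 167 166 164 152 138 121 110 103 102 105 109 113 114 113 113 113 113 113
-y 0 181 183 181 173 160 139 122 110 106 107 110 111 112 112 113 113 113 112
```

Run:
```python
from h import *
p,R,s=now();M=R.as_matrix()
c=env.read_camera("top"); f=c["frame"].astype(np.float32)
b=p+[0,0,.0205];b[2]=.085;yw=np.radians(10.75);X=np.array([np.cos(yw),np.sin(yw),0]);Y=np.array([-np.sin(yw),np.cos(yw),0])
rng=np.arange(-.006,.0261,.002); print((rng*1000).round().astype(int))
def prof(p0,d): 
    q=[cv2.getRectSubPix(f,(1,1),tuple(float(x) for x in proj(c,p0+d*a)))[0,0] for a in rng]; return " ".join("%d/%d"%(v[0],v[0]-v[1]) for v in q)
for i in(.065,.055,.045): print("+y",i,prof(b+i*X+.113*Y,Y))
for j in(-.07,-.08,-.09,-.1): print("-x",j,prof(b+j*Y-.073*X,-X))
for i in(-.06,-.045,-.03,-.015,0): print("-y",i,prof(b+i*X-.113*Y,-Y))
```

```text
[-6 -4 -2  0  2  4  6  8 10 12 14 16 18 20 22 24 26]
+y 0.065 184/56 176/54 162/49 141/43 123/37 109/33 107/31 106/30 106/30 98/27 88/21 77/12 81/6 90/1 103/-1 110/-1 114/0
+y 0.055 185/57 183/57 171/53 147/45 118/36 99/29 92/27 98/27 95/26 88/24 74/19 68/12 68/4 85/0 99/0 111/0 113/0
+y 0.045 170/53 166/52 156/49 138/44 121/38 107/32 100/29 100/28 101/27 97/25 89/19 80/11 90/5 103/1 120/0 130/0 138/0
-x -0.07 172/51 163/48 143/38 123/26 123/17 127/16 137/21 126/23 112/25 93/25 76/22 64/17 68/11 82/6 102/2 122/2 138/1
-x -0.08 187/58 178/54 164/48 127/34 95/21 69/9 80/16 91/22 93/25 83/23 68/19 54/15 45/13 41/11 54/8 71/6 90/4
-x -0.09 182/55 173/51 147/41 119/27 89/11 81/9 83/13 94/22 95/25 91/26 73/21 59/17 50/14 50/11 55/8 70/4 88/2
-x -0.1 189/58 176/54 154/47 119/34 92/23 75/14 87/19 93/22 95/24 84/22 71/19 55/16 48/14 48/12 57/8 72/6 90/4
-y -0.06 192/59 189/58 180/55 157/47 134/38 114/30 108/23 106/14 110/6 112/2 114/0 113/0 112/-1 112/-1 113/0 113/0 112/-1
-y -0.045 178/56 172/53 161/49 137/41 119/34 105/28 106/24 109/17 112/7 113/2 114/0 114/0 113/0 113/0 113/-1 112/-1 112/-1
-y -0.03 164/50 156/47 144/43 129/39 116/33 106/28 106/23 106/15 106/6 109/1 111/0 112/0 113/0 113/-1 113/-1 113/0 113/0
-y -0.015 170/52 165/50 151/46 135/40 117/34 105/28 99/23 99/14 101/7 108/1 111/0 113/-1 113/-1 113/0 112/0 113/0 113/0
-y 0 177/54 176/53 168/50 154/44 135/37 120/31 110/25 108/18 108/10 109/2 112/0 114/0 115/0 114/0 113/0 113/0 113/0
```

Call:
apply_moves:
  steps:
    - {"dp": [0.035, -0.012, 0.03], "rotation": [0, 0, 0], "jaw": 0}
    - {"dp": [0, 0, 0.05], "rotation": [0, 0, 0], "jaw": 0}
    - {"dp": [0, 0, 0], "rotation": [0, 0, 0], "jaw": 0}

```text
time_s: 23.8
eef_pos: [0.4905, -0.1878, 0.0703]
ee_rot: [0.003, 0.637, 0.771, 0.001]
wrist_force: [-0.2, -0.5, -1.8]
gripper_width: 0.0097
gripper_force: 69.0
```

Call:
apply_moves:
  steps:
    - {"dp": [0, 0, 0.05], "rotation": [0, 0, 0], "jaw": 0}
    - {"dp": [0, 0, 0], "rotation": [0, 0, 0], "jaw": 0}

```text
time_s: 23.97
eef_pos: [0.4907, -0.1879, 0.0684]
ee_rot: [0.003, 0.637, 0.771, 0.001]
wrist_force: [0.5, 0.5, -2.0]
gripper_width: 0.0096
gripper_force: 69.0
```

Call:
apply_moves:
  steps:
    - {"dp": [0, 0, 0.05], "rotation": [0, 0, 0], "jaw": 0}
    - {"dp": [0, 0, 0], "rotation": [0, 0, 0], "jaw": 0}

```text
time_s: 24.13
eef_pos: [0.4911, -0.1881, 0.0667]
ee_rot: [0.003, 0.637, 0.771, 0.001]
wrist_force: [1.3, 0.6, -3.1]
gripper_width: 0.01
gripper_force: 69.0
```

Call:
apply_moves:
  steps:
    - {"dp": [0, 0, 0.05], "rotation": [0, 0, 0], "jaw": 0}
    - {"dp": [0, 0, 0], "rotation": [0, 0, 0], "jaw": 0}

```text
time_s: 24.3
eef_pos: [0.4911, -0.1881, 0.0648]
ee_rot: [0.003, 0.637, 0.771, 0.001]
wrist_force: [0.2, -0.9, -1.2]
gripper_width: 0.0094
gripper_force: 69.0
```

Call:
apply_moves:
  steps:
    - {"dp": [0, 0, 0.05], "rotation": [0, 0, 0], "jaw": 0}
    - {"dp": [0, 0, 0], "rotation": [0, 0, 0], "jaw": 0}

```text
time_s: 24.47
eef_pos: [0.4908, -0.1883, 0.0625]
ee_rot: [0.003, 0.637, 0.771, 0.001]
wrist_force: [0.4, -2.6, -5.1]
gripper_width: 0.01
gripper_force: 68.7
```

Call:
apply_moves:
  steps:
    - {"dp": [0, 0, 0.05], "rotation": [0, 0, 0], "jaw": 0}
    - {"dp": [0, 0, 0], "rotation": [0, 0, 0], "jaw": 0}

```text
time_s: 24.63
eef_pos: [0.4907, -0.1881, 0.0603]
ee_rot: [0.003, 0.637, 0.771, 0.001]
wrist_force: [1.0, -3.2, -5.0]
gripper_width: 0.01
gripper_force: 68.7
```

Call:
apply_moves:
  steps:
    - {"dp": [0, 0, 0.05], "rotation": [0, 0, 0], "jaw": 0}
    - {"dp": [0, 0, 0], "rotation": [0, 0, 0], "jaw": 0}

```text
time_s: 24.8
eef_pos: [0.4906, -0.188, 0.0581]
ee_rot: [0.003, 0.637, 0.771, 0.001]
wrist_force: [2.7, -1.6, -8.9]
gripper_width: 0.0096
gripper_force: 68.4
```

Call:
apply_moves:
  steps:
    - {"dp": [0, 0, 0.05], "rotation": [0, 0, 0], "jaw": 0}
    - {"dp": [0, 0, 0], "rotation": [0, 0, 0], "jaw": 0}

```text
time_s: 24.97
eef_pos: [0.4909, -0.188, 0.057]
ee_rot: [0.003, 0.637, 0.771, 0.001]
wrist_force: [0.0, -0.2, 3.9]
gripper_width: 0.0097
gripper_force: 69.9
```

Call:
apply_moves:
  steps:
    - {"dp": [0, 0, 0.05], "rotation": [0, 0, 0], "jaw": 0}
    - {"dp": [0, 0, 0], "rotation": [0, 0, 0], "jaw": 0}

```text
time_s: 25.13
eef_pos: [0.491, -0.188, 0.057]
ee_rot: [0.003, 0.637, 0.771, 0.001]
wrist_force: [-8.0, 2.7, 27.4]
gripper_width: 0.01
gripper_force: 72.8
```

Call:
apply_moves:
  steps:
    - {"dp": [0, 0, -0.04], "rotation": [0, 0, 0], "jaw": 0}
    - {"dp": [0, 0, 0], "rotation": [0, 0, 0], "jaw": 0.3}
    - {"dp": [0, 0, 0], "rotation": [0, 0, 0], "jaw": 0.3}
    - {"dp": [0, 0, 0], "rotation": [0, 0, 0], "jaw": 0.3}
    - {"dp": [0, 0, -0.1], "rotation": [0, 0, 0], "jaw": 0.3}
    - {"dp": [0, 0, -0.3], "rotation": [0, 0, 0], "jaw": 0.3}
    - {"dp": [0, 0, -0.7], "rotation": [0, 0, 0], "jaw": 0.3}
    - {"dp": [0, 0, -1], "rotation": [0, 0, 0], "jaw": 0.3}
    - {"dp": [0, 0, -1], "rotation": [0, 0, 0], "jaw": 0}
    - {"dp": [0, 0, -1], "rotation": [0, 0, 0], "jaw": 0}

```text
time_s: 25.97
eef_pos: [0.4894, -0.1874, 0.2227]
ee_rot: [0.003, 0.637, 0.771, 0.001]
wrist_force: [0.2, -0.7, -0.2]
gripper_width: 0.0024
gripper_force: 0.0
```

Call:
apply_moves:
  steps:
    - {"dp": [0, 0, -1], "rotation": [0, 0, 0], "jaw": 0}
    - {"dp": [0, 0, -0.8], "rotation": [0, 0, 0], "jaw": 0}
    - {"dp": [0, 0, 0], "rotation": [0, 0, 0], "jaw": 0}
    - {"dp": [0, 0, 0], "rotation": [0, 0, 0], "jaw": 0}

```text
time_s: 26.3
eef_pos: [0.4905, -0.1878, 0.2953]
ee_rot: [0.005, 0.637, 0.771, 0.002]
wrist_force: [-0.1, -0.3, -0.3]
gripper_width: -0.0001
gripper_force: 0.0
```

Run:
```python
from h import *
p,R,s=now();M=R.as_matrix(); print(p,np.degrees(np.arctan2(M[1,1],M[0,1])),M[:,2].round(3),s["time_s"],np.round(s["wrist_force"],2),s["gripper_width"],np.round(s["joint_pos"],2))
for n in("scene","top"):
    c=env.read_camera(n); cv2.imwrite(f"pics/seat_{n}.png",c["frame"][:,:,::-1]); f=c["frame"].astype(np.float32)
    yw=np.radians(10.7);X=np.array([np.cos(yw),np.sin(yw),0]);Y=np.array([-np.sin(yw),np.cos(yw),0]);b=np.array([.4902,-.1872,.0715])
    g=cv2.inRange(cv2.cvtColor(c["frame"],cv2.COLOR_RGB2HSV),(18,120,90),(34,255,255)); u=[proj(c,b+[0,0,.0215]+k*.037*Y) for k in(-1,0,1)]; print(n,"bar exp",np.round(u,1).tolist())
    x,y=np.round(u[1]).astype(int); w=g[y-14:y+15,x-18:x+19]; ys,xs=np.nonzero(w); print(" gold",len(xs),(xs.min()+x-18,xs.max()+x-18,ys.min()+y-14,ys.max()+y-14,xs.mean()+x-18,ys.mean()+y-14) if len(xs) else "")
h=np.array([.4902,-.1872,.085])+.083*X
tgt=h+.083*X*1.0; tgt[2]=.28; print("hinge",h,"behind",tgt); plan(p,R,tgt,down(10.7),0)
```

```text
[ 0.49050262 -0.18783989  0.29527846] 10.827451521302574 [ 0.01  -0.004 -1.   ] 26.3 [-0.13 -0.27 -0.31] -0.0001245263132671124 [-0.39  0.17  1.76 -0.    1.19 -0.58]
scene bar exp [[362.2, 214.0], [355.8, 219.0], [349.1, 224.1]]
 gold 102 (np.int64(348), np.int64(364), np.int64(205), np.int64(228), np.float64(355.5098039215686), np.float64(219.83333333333334))
top bar exp [[407.1, 232.6], [395.4, 234.1], [383.6, 235.6]]
 gold 0 
hinge [ 0.57175686 -0.17178967  0.085     ] behind [ 0.65331372 -0.15637934  0.28      ]
[{"dp": [0.0, 0.83, 0.08], "rotation": [0.03, 0.02, 0.01], "jaw": 0}, {"dp": [0.0, 0.83, 0.08], "rotation": [0.03, 0.02, 0.01], "jaw": 0}, {"dp": [0.0, 0.83, 0.08], "rotation": [0.03, 0.02, 0.01], "jaw": 0}, {"dp": [0.0, 0.83, 0.08], "rotation": [0.03, 0.02, 0.01], "jaw": 0}, {"dp": [0.0, 0.83, 0.08], "rotation": [0.03, 0.02, 0.01], "jaw": 0}]
```

Call:
apply_moves:
  steps:
    - {"dp": [0, 0.5, 0], "rotation": [0.03, 0.02, 0.01], "jaw": 0}
    - {"dp": [0, 0.85, 0], "rotation": [0.03, 0.02, 0.01], "jaw": 0}
    - {"dp": [0, 0.85, 0], "rotation": [0.03, 0.02, 0.01], "jaw": 0}
    - {"dp": [0, 0.85, 0], "rotation": [0.03, 0.02, 0.01], "jaw": 0}
    - {"dp": [0, 0.85, 0], "rotation": [0.03, 0.02, 0], "jaw": 0}
    - {"dp": [0, 0.48, 0], "rotation": [0, 0, 0], "jaw": 0}
    - {"dp": [0, 0, 0], "rotation": [0, 0, 0], "jaw": 0}
    - {"dp": [0, 0, 0], "rotation": [0, 0, 0], "jaw": 0}
    - {"dp": [0, 0, 0.3], "rotation": [0, 0, 0], "jaw": 0}
    - {"dp": [0, 0, 0.3], "rotation": [0, 0, 0], "jaw": 0}

```text
time_s: 27.23
eef_pos: [0.6604, -0.155, 0.2671]
ee_rot: [-0.003, 0.639, 0.77, -0.001]
wrist_force: [0.1, -0.2, -0.5]
gripper_width: 0.0001
gripper_force: 0.0
```

Call:
apply_moves:
  steps:
    - {"dp": [0, 0, 0.3], "rotation": [0, 0, 0], "jaw": 0}
    - {"dp": [0, 0, 0.3], "rotation": [0, 0, 0], "jaw": 0}
    - {"dp": [0, 0, 0.3], "rotation": [0, 0, 0], "jaw": 0}
    - {"dp": [0, 0, 0.3], "rotation": [0, 0, 0], "jaw": 0}
    - {"dp": [0, 0, 0], "rotation": [0, 0, 0], "jaw": 0}

```text
time_s: 27.65
eef_pos: [0.6593, -0.1543, 0.2166]
ee_rot: [-0.006, 0.638, 0.77, -0.002]
wrist_force: [-1.3, -0.2, 0.3]
gripper_width: 0.0
gripper_force: 0.0
```

Run:
```python
from h import *
p,R,s=now();M=R.as_matrix(); print(p,np.degrees(np.arctan2(M[1,1],M[0,1])),M[:,2].round(3),s["time_s"],np.round(s["wrist_force"],2))
```

```text
[ 0.65932771 -0.15433009  0.21662615] 10.654310220565543 [-0.011  0.004 -1.   ] 27.65 [-1.31 -0.21  0.32]
```

Call:
apply_moves:
  steps:
    - {"dp": [0, 0, 0.25], "rotation": [-0.04, 0, 0], "jaw": 0}
    - {"dp": [0, 0, 0.25], "rotation": [-0.04, 0, 0], "jaw": 0}
    - {"dp": [0, 0, 0], "rotation": [-0.04, 0, 0], "jaw": 0}
    - {"dp": [0, 0, 0], "rotation": [0, 0, 0], "jaw": 0}

```text
time_s: 27.98
eef_pos: [0.6607, -0.1545, 0.1995]
ee_rot: [-0.001, 0.638, 0.77, 0.002]
wrist_force: [-0.4, -0.6, 0.1]
gripper_width: -0.0
gripper_force: 0.0
```

Call:
apply_moves:
  steps:
    - {"dp": [0, -0.15, 0], "rotation": [0, 0, 0], "jaw": 0}
    - {"dp": [0, -0.15, 0], "rotation": [0, 0, 0], "jaw": 0}
    - {"dp": [0, -0.15, 0], "rotation": [0, 0, 0], "jaw": 0}
    - {"dp": [0, -0.15, 0], "rotation": [0, 0, 0], "jaw": 0}
    - {"dp": [0, -0.15, 0], "rotation": [0, 0, 0], "jaw": 0}

```text
time_s: 28.4
eef_pos: [0.6322, -0.1603, 0.2012]
ee_rot: [0.001, 0.638, 0.77, 0.003]
wrist_force: [5.5, 2.6, 4.2]
gripper_width: -0.0
gripper_force: 2.6
```

Call:
apply_moves:
  steps:
    - {"dp": [0, -0.15, 0], "rotation": [0, 0, 0], "jaw": 0}
    - {"dp": [0, -0.15, 0], "rotation": [0, 0, 0], "jaw": 0}
    - {"dp": [0, -0.15, 0], "rotation": [0, 0, 0], "jaw": 0}

```text
time_s: 28.65
eef_pos: [0.6147, -0.1638, 0.2013]
ee_rot: [0.001, 0.638, 0.77, 0.003]
wrist_force: [3.9, 0.4, 3.0]
gripper_width: 0.0002
gripper_force: 2.3
```

Run:
```python
from h import *
p,R,s=now();M=R.as_matrix();h=np.array([.57176,-.17179,.085]);X=np.array([.9826,.1857,0])
print(p,"rel hinge",((p-h)@X).round(4),(p[2]+.024-.085).round(4),M[:,2].round(3),s["time_s"],np.round(s["wrist_force"],2))
```

```text
[ 0.61474844 -0.16376873  0.20134345] rel hinge 0.0437 0.1403 [ 0.005  0.004 -1.   ] 28.65 [3.86 0.36 2.97]
```

Call:
apply_moves:
  steps:
    - {"dp": [0, -0.2, 0], "rotation": [0, 0, 0], "jaw": 0}
    - {"dp": [0, -0.2, 0], "rotation": [0, 0, 0], "jaw": 0}
    - {"dp": [0, -0.2, 0], "rotation": [0, 0, 0], "jaw": 0}
    - {"dp": [0, -0.2, 0], "rotation": [0, 0, 0], "jaw": 0}
    - {"dp": [0, -0.2, 0], "rotation": [0, 0, 0], "jaw": 0}

```text
time_s: 29.07
eef_pos: [0.5736, -0.1711, 0.1997]
ee_rot: [-0.001, 0.638, 0.77, 0.002]
wrist_force: [4.6, -0.6, -1.7]
gripper_width: -0.0001
gripper_force: 1.8
```

Call:
apply_moves:
  steps:
    - {"dp": [0, -0.18, 0.04], "rotation": [0, 0, 0], "jaw": 0}
    - {"dp": [0, -0.18, 0.04], "rotation": [0, 0, 0], "jaw": 0}
    - {"dp": [0, -0.18, 0.04], "rotation": [0, 0, 0], "jaw": 0}
    - {"dp": [0, -0.18, 0.04], "rotation": [0, 0, 0], "jaw": 0}
    - {"dp": [0, -0.18, 0.04], "rotation": [0, 0, 0], "jaw": 0}

```text
time_s: 29.48
eef_pos: [0.5383, -0.1775, 0.1912]
ee_rot: [-0.001, 0.638, 0.77, 0.002]
wrist_force: [4.0, -0.1, -1.5]
gripper_width: -0.0002
gripper_force: 1.7
```

Call:
apply_moves:
  steps:
    - {"dp": [0, -0.165, 0.085], "rotation": [0, 0, 0], "jaw": 0}
    - {"dp": [0, -0.165, 0.085], "rotation": [0, 0, 0], "jaw": 0}
    - {"dp": [0, -0.165, 0.085], "rotation": [0, 0, 0], "jaw": 0}
    - {"dp": [0, -0.165, 0.085], "rotation": [0, 0, 0], "jaw": 0}
    - {"dp": [0, -0.165, 0.085], "rotation": [0, 0, 0], "jaw": 0}

```text
time_s: 29.9
eef_pos: [0.5063, -0.1835, 0.1742]
ee_rot: [-0.001, 0.638, 0.77, 0.002]
wrist_force: [3.8, 1.3, 0.2]
gripper_width: 0.0002
gripper_force: 1.6
```

Run:
```python
from h import *
p,R,s=now();M=R.as_matrix();h=np.array([.57176,-.17179,.085]);X=np.array([.9826,.1857,0])
print(p,"rel hinge",((p-h)@X).round(4),(p[2]+.024-.085).round(4),M[:,2].round(3),s["time_s"],np.round(s["wrist_force"],2))
```

```text
[ 0.50631058 -0.18352708  0.17424129] rel hinge -0.0665 0.1132 [ 0.002  0.004 -1.   ] 29.9 [3.8  1.27 0.22]
```

Call:
apply_moves:
  steps:
    - {"dp": [0, -0.14, 0.125], "rotation": [0, 0, 0], "jaw": 0}
    - {"dp": [0, -0.14, 0.125], "rotation": [0, 0, 0], "jaw": 0}
    - {"dp": [0, -0.14, 0.125], "rotation": [0, 0, 0], "jaw": 0}
    - {"dp": [0, -0.14, 0.125], "rotation": [0, 0, 0], "jaw": 0}
    - {"dp": [0, -0.14, 0.125], "rotation": [0, 0, 0], "jaw": 0}

```text
time_s: 30.32
eef_pos: [0.4791, -0.1887, 0.1491]
ee_rot: [-0.0, 0.638, 0.77, 0.002]
wrist_force: [3.6, 1.8, 1.9]
gripper_width: 0.0001
gripper_force: 1.4
```

Call:
apply_moves:
  steps:
    - {"dp": [0, -0.1, 0.16], "rotation": [0, 0, 0], "jaw": 0}
    - {"dp": [0, -0.1, 0.16], "rotation": [0, 0, 0], "jaw": 0}
    - {"dp": [0, -0.1, 0.16], "rotation": [0, 0, 0], "jaw": 0}
    - {"dp": [0, -0.1, 0.16], "rotation": [0, 0, 0], "jaw": 0}
    - {"dp": [0, -0.1, 0.16], "rotation": [0, 0, 0], "jaw": 0}

```text
time_s: 30.73
eef_pos: [0.4597, -0.1922, 0.1169]
ee_rot: [-0.0, 0.638, 0.77, 0.002]
wrist_force: [2.7, 1.2, 2.5]
gripper_width: 0.0001
gripper_force: 1.3
```

Call:
apply_moves:
  steps:
    - {"dp": [0, -0.05, 0.15], "rotation": [0, 0, 0], "jaw": 0}
    - {"dp": [0, -0.05, 0.15], "rotation": [0, 0, 0], "jaw": 0}
    - {"dp": [0, -0.05, 0.15], "rotation": [0, 0, 0], "jaw": 0}
    - {"dp": [0, 0, 0], "rotation": [0, 0, 0], "jaw": 0}

```text
time_s: 31.07
eef_pos: [0.4528, -0.1929, 0.0983]
ee_rot: [-0.002, 0.638, 0.77, 0.002]
wrist_force: [-0.4, 0.3, 0.1]
gripper_width: 0.0
gripper_force: 0.0
```

Run:
```python
from h import *
p,R,s=now();M=R.as_matrix();h=np.array([.57176,-.17179,.085]);X=np.array([.9826,.1857,0])
print(p,"rel hinge",((p-h)@X).round(4),(p[2]+.024-.085).round(4),M[:,2].round(3),s["time_s"],np.round(s["wrist_force"],2))
```

```text
[ 0.45282237 -0.19287542  0.09825341] rel hinge -0.1208 0.0373 [-0.     0.005 -1.   ] 31.0667 [-0.41  0.25  0.1 ]
```

Call:
apply_moves:
  steps:
    - {"dp": [0, 0, 0.1], "rotation": [0, 0, 0], "jaw": 0}
    - {"dp": [0, 0, 0.1], "rotation": [0, 0, 0], "jaw": 0}
    - {"dp": [0, 0, 0], "rotation": [0, 0, 0], "jaw": 0}

```text
time_s: 31.32
eef_pos: [0.4538, -0.193, 0.091]
ee_rot: [-0.001, 0.638, 0.77, 0.002]
wrist_force: [0.3, -0.0, -0.0]
gripper_width: 0.0001
gripper_force: 0.0
```

Call:
apply_moves:
  steps:
    - {"dp": [0, 0, 0.07], "rotation": [0, 0, 0], "jaw": 0}
    - {"dp": [0, 0, 0], "rotation": [0, 0, 0], "jaw": 0}

```text
time_s: 31.48
eef_pos: [0.454, -0.1931, 0.0885]
ee_rot: [-0.001, 0.638, 0.77, 0.002]
wrist_force: [1.7, 0.7, -0.4]
gripper_width: -0.0001
gripper_force: 0.0
```

Call:
apply_moves:
  steps:
    - {"dp": [0, 0, 0.06], "rotation": [0, 0, 0], "jaw": 0}
    - {"dp": [0, 0, 0], "rotation": [0, 0, 0], "jaw": 0}

```text
time_s: 31.65
eef_pos: [0.4541, -0.1932, 0.0862]
ee_rot: [-0.001, 0.638, 0.77, 0.002]
wrist_force: [0.8, -0.0, 0.1]
gripper_width: 0.0001
gripper_force: 0.0
```

Still free, so I'll keep pressing down in small steps.

Call:
apply_moves:
  steps:
    - {"dp": [0, 0, 0.05], "rotation": [0, 0, 0], "jaw": 0}
    - {"dp": [0, 0, 0], "rotation": [0, 0, 0], "jaw": 0}

```text
time_s: 31.82
eef_pos: [0.4541, -0.1932, 0.0845]
ee_rot: [-0.001, 0.638, 0.77, 0.002]
wrist_force: [-1.5, 0.1, 2.8]
gripper_width: 0.0001
gripper_force: 1.4
```

Call:
apply_moves:
  steps:
    - {"dp": [0, 0, 0.05], "rotation": [0, 0, 0], "jaw": 0}
    - {"dp": [0, 0, 0], "rotation": [0, 0, 0], "jaw": 0}

```text
time_s: 31.98
eef_pos: [0.4541, -0.1932, 0.0843]
ee_rot: [-0.0, 0.638, 0.77, 0.002]
wrist_force: [-8.4, 2.9, 27.0]
gripper_width: 0.0002
gripper_force: 13.6
```

Call:
apply_moves:
  steps:
    - {"dp": [0, 0, 0.04], "rotation": [0, 0, 0], "jaw": 0}
    - {"dp": [0, 0, 0], "rotation": [0, 0, 0], "jaw": 0}

```text
time_s: 32.15
eef_pos: [0.4542, -0.1932, 0.0841]
ee_rot: [-0.0, 0.638, 0.77, 0.002]
wrist_force: [-13.5, 5.2, 45.5]
gripper_width: 0.0003
gripper_force: 22.9
```

Call:
apply_moves:
  steps:
    - {"dp": [0, 0, -0.1], "rotation": [0, 0, 0], "jaw": 0}
    - {"dp": [0, 0, -0.4], "rotation": [0, 0, 0], "jaw": 0}
    - {"dp": [0, 0, -1], "rotation": [0, 0, 0], "jaw": 0}
    - {"dp": [0, 0, -1], "rotation": [0, 0, 0], "jaw": 0}
    - {"dp": [0, 0, -1], "rotation": [0, 0, 0], "jaw": 0}
    - {"dp": [0, 0, -0.8], "rotation": [0, 0, 0], "jaw": 0}
    - {"dp": [0, 0, -0.3], "rotation": [0, 0, 0], "jaw": 0}
    - {"dp": [0, 0, 0], "rotation": [0, 0, 0], "jaw": 0}
    - {"dp": [0, 0, 0], "rotation": [0, 0, 0], "jaw": 0}
    - {"dp": [0, 0, 0], "rotation": [0, 0, 0], "jaw": 0}

```text
time_s: 32.98
eef_pos: [0.4528, -0.1934, 0.2634]
ee_rot: [-0.002, 0.638, 0.77, 0.002]
wrist_force: [-0.8, 0.1, -0.6]
gripper_width: 0.0003
gripper_force: 0.0
```

Run:
```python
from h import *
p,R,s=now(); print(p,s["time_s"],np.round(s["wrist_force"],2),np.round(s["qvel"],3))
c=env.read_camera("scene");H=cv2.cvtColor(c["frame"],cv2.COLOR_RGB2HSV)
m=cv2.inRange(H,(3,80,20),(18,255,200));m[:,:295]=0;m[:,410:]=0;m[:130]=0;m[275:]=0
k=max(cv2.findContours(m,0,2)[0],key=cv2.contourArea); print(cv2.approxPolyDP(k,3,True)[:,0].tolist())
X=np.array([.9826,.1857,0]);Y=np.array([-.1857,.9826,0]);b=np.array([.4902,-.1872,.110])
print("exp lid top",[proj(c,b+i*.085*X+j*.125*Y).round(0).tolist() for i,j in((-1,-1),(1,-1),(1,1),(-1,1))])
```

```text
[ 0.45279181 -0.19344356  0.26338104] 32.9833 [-0.81  0.14 -0.65] [-0.001  0.015  0.008  0.     0.005 -0.001]
[[368, 192], [353, 192], [313, 220], [313, 249], [355, 268], [380, 246], [381, 199]]
exp lid top [[399.0, 207.0], [356.0, 191.0], [310.0, 223.0], [356.0, 242.0]]
```

The lid's back-left corner is at (313,220) and its back edge at (353,192), where a shut lid should be (310,223 and 356,191). It also stopped hard at 110 mm height, so it is closed. I'm handing in.

```bash
python3 -c "
from workcell import env
print(env.hand_in())"
```

```text
the job is handed in; nothing more can be done
None
```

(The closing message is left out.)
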